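# Knock three chill-cast alloy buttons out of their mould

### The job

Lift the sprung clamp arm on the chill stand until it stays open by itself, and take out the aluminium mould. Turn the mould face-down over the black rubber mat and rap it on the mat until all three stuck metal buttons come out and are left lying singly on the mat. Then lay the empty mould in the steel tray, dropping nothing from a height and leaving the other things on the bench where they are.

Things in the scene. Friction and masses are not known exactly. Their poses are not given: they have to be found in the camera images.
- stand: chill stand, fixed: grey base 125 x 230 x 12 mm, steep finned back plate 40 mm wide. Origin: on the bench, under the middle of the mould's back; x points where the mould's open face looks (away from the robot, within 17 degrees), y along the clamp arm to its hinge. The back plate ends 26 mm below the mould's top; the clamp's post stands at y = +95 mm, 180 mm tall
- clamp (a joint): clamp arm, rad: 0 shut as it starts, its rubber foot pressing on the mould's upper end with about 9 N; grows as the grip is lifted. Over-centre spring: it pulls shut below about 0.8 rad; beyond that it swings open by itself to its stop at 1.75 rad. About 6 N at the grip lifts it
- clamp_grip (a point): middle of the black grip at the free end of the clamp arm: 14 mm thick (along the stand's x), 16 mm high, 52 mm long along the arm, 150 mm from the hinge, at 168 mm height when shut
- clamp_hinge (a point): the clamp arm's hinge, 95 mm beside the mould's middle, at 168 mm height; its axis is the stand's x. The shut arm lies level and points along the stand's -y; lifted, it swings up and over in the stand's y-z plane
- mould: aluminium block 116 x 64 x 26 mm (x, y, z), 0.4 kg, three round cavities 31 mm wide, 15 mm deep at x = -36, 0, +36 mm. Origin: middle of its plain back; z points out of the open face. It starts on its +x end, leaning back 15 degrees, z away from the robot; ledge lip 6 mm and side cheeks 13 mm high: draw it up along its -x by 20 mm first. Above the cheeks the 64 mm sides are free to grip
- button0: cast tin-alloy button, grey metal, round, 30 mm across at one end, 26 mm at the other, 11 mm thick, 50 g; origin: middle of the narrow end, z along its axis to the wide end. Starts stuck in the mould's cavity at x = -36 mm, 4 mm below the mould's face. It holds against some four times its weight, so not when set down gently; stopping the face-down mould hard from 0.25 m/s frees it
- button1: cast tin-alloy button, grey metal, round, 30 mm across at one end, 26 mm at the other, 11 mm thick, 50 g; origin: middle of the narrow end, z along its axis to the wide end. Starts stuck in the mould's cavity at x = 0 mm, 4 mm below the mould's face. It holds against some four times its weight, so not when set down gently; stopping the face-down mould hard from 0.25 m/s frees it
- button2: cast tin-alloy button, grey metal, round, 30 mm across at one end, 26 mm at the other, 11 mm thick, 50 g; origin: middle of the narrow end, z along its axis to the wide end. Starts stuck in the mould's cavity at x = 36 mm, 4 mm below the mould's face. It holds against some four times its weight, so not when set down gently; stopping the face-down mould hard from 0.25 m/s frees it
- mat: black rubber bench mat, fixed, 280 x 220 x 4 mm (x, y, z); origin at the centre of its underside
- tray: shallow stainless-steel cleaning tray, fixed, 200 x 170 x 28 mm outside (x, y, z), walls and floor 3 mm thick; origin at the centre of its underside
- bottle: closed white plastic bottle, 60 mm across, 140 mm tall, a bystander; origin at the centre of its underside
- beaker: empty glass beaker, 66 mm across, 85 mm tall, a bystander; origin at the centre of its underside
- spare: small spare one-cavity mould, 50 x 50 x 20 mm, empty, a bystander; origin at the centre of its underside
- brush: cleaning brush lying on the bench, about 180 mm long, a bystander; origin at the centre of its underside
- jar: closed small glass jar, 48 mm across, 50 mm tall, a bystander; origin at the centre of its underside
- weight: brass laboratory weight with a knob, 38 mm across, 56 mm tall, a bystander; origin at the centre of its underside
Things that resemble listed ones, but are neither listed nor needed, are in the scene too. There is more than one size of the mould; the job needs the middle-sized.

How it is judged (in metres and radians):
On the way, in this order (a step that is already met when the one before it is completed fails the run):
1. the clamp arm stays open by itself, let go of (joint over 1.3 rad) (value of joint clamp above 1.3 rad and contact force between the fingers and clamp below 0.2 N), for 0.2 s.
2. the mould is lifted out of the stand (over 50 mm from where it stood) (contact force between the fingers and mould above 2 N and distance of mould from where it was at the start of the episode above 0.05 m), for 0.1 s.
3. the mould is rapped on the mat face-down (its open side more than 120 degrees from up; striking it with over 5 N) (angle between mould's own z axis and vertical above 2.1 rad and contact force between mould and mat above 5 N).
At the end, for the whole second after the job is handed in: Each button lies on the mat by itself (its centre inside the mat's edges, not on another button), at rest and out of the mould; the mould lies flat and at rest inside the steel tray (its middle within 65 mm of the tray's along both sides), either way up; the clamp arm still stands open (x of button0 in the frame of mat between -0.14 and 0.14 m and y of button0 in the frame of mat between -0.11 and 0.11 m and z of each of button0, button1, button2 in the frame of mat below 0.024 m and distance between each of button0, button1, button2 and mould above 0.06 m and linear speed of each of button0, button1, button2, mould below 0.03 m/s and x of button1 in the frame of mat between -0.14 and 0.14 m and y of button1 in the frame of mat between -0.11 and 0.11 m and x of button2 in the frame of mat between -0.14 and 0.14 m and y of button2 in the frame of mat between -0.11 and 0.11 m and x of mould in the frame of tray between -0.065 and 0.065 m and y of mould in the frame of tray between -0.065 and 0.065 m and z of mould in the frame of tray below 0.033 m and value of joint clamp above 1.3 rad); the robot touches nothing.
It fails at once if another thing on the bench is knocked over or pushed more than 40 mm (distance of any of bottle, beaker, spare, brush, jar, weight from where it was at the start of the episode above 0.04 m).
It fails at once if the mould falls freely from a height (moves faster than 1.3 m/s) (linear speed of mould above 1.3 m/s).
It fails at once if a button falls from a height (moves faster than 1.7 m/s) (linear speed of any of button0, button1, button2 above 1.7 m/s).
It also fails if it takes over 58 s, if anything falls off the work surface, if the arm or the gripper's body presses on something with over 40 N, if the wrist force passes 120 N, or if a joint passes its speed limit or range.

### The arm

A 6-joint arm with a two-finger parallel gripper is mounted at the origin on the work surface. World frame = base frame: x ahead of the robot, y to its left, z up, the work surface at z = 0. Lengths are in mm, angles in degrees, forces in N, time in s.
With the tool pointing down it reaches from about 350 to 800 mm from the base axis. Payload 7.3 kg.
Tool frame: the origin (TCP) lies midway between the tips of the shut fingers; the grasp point (between the pads) lies 19 mm behind it; z points along the fingers, y is the line along which they close (so a half turn about z gives the same grasp; the last joint's range is limited). The gripper opens to 85 mm and grips with 20 to 120 N. Pads are 22 mm wide; open, the fingers measure 114 mm over their backs; the gripper's body (76 mm by 85 mm) begins 54 mm behind the grasp point. The pads swing forward as they close: fully open they stand 13 mm farther back than shut.
Start: joints at [55.176, 19.595, 87.324, -0, 73.075, -8.365], TCP at [233.909, 470.035, 209.622] pointing down, gripper open.
Joint ranges: [-145.02, 145.02], [-44.19, 115.74], [2.07, 154.8], [-57.11, 237.11], [16.16, 152.29], [-177.93, 177.93]. Speed limits (degrees/s): [147.25, 147.25, 180, 180, 180, 180].

### API

Orientations are given as [roll, pitch, yaw] about the fixed x, y, z axes, in that order (R = Rz(yaw) Ry(pitch) Rx(roll)).
In Python, from cell import monitor, imaging, bot gives the robot as it stands. The module is installed in compiled form; this text tells all that it offers.
- The arm moves only by the tool send_rows, never from a script. Its argument "series" is one flat list of numbers, 7 for each row, row after row: the finger opening in m, from 0 to 0.0854, then the shift along the world's x, y, z in m, then the turn, a rotation vector about the world's x, y, z in rad. A call has 1 to 12 rows; each row shifts and turns the commanded pose from where the row before left it; what a row does not reach is not made up. A row lasts 1/8 s, in which the tool goes at most 62.5 mm and 10.7 degrees, less where a joint would pass 70% of its speed; a pose out of reach is approached as far as the arm can. A call with a gripper value outside its range is refused whole. The fingers move at their own pace and stop on an object; the grip force is fixed at half the most. Time passes only in rows, so rows that do not move let the fingers close. It gives the time, the measured TCP pose, the force, the opening and the grip force at its end, in the units of the state.
- monitor.read_state(): the state, without advancing time (a new reading comes with each control period).
- imaging.snapshot(name): name is "side" or "top" or "wrist"; returns (picture, depth): 480x640x3 uint8, red, green, blue; 480x640 float32, mm along the optical axis (not along the pixel's ray), 0 where there is no reading.
- imaging.camera_model(name): a dict with "K" (3x3 intrinsics, pixels), "rvec" (rotation vector, rad) and "tvec" (3), from world to camera coordinates, as OpenCV has them. Camera axes: x right, y down, z forward; pixel columns grow to the right and rows downward; lengths in mm; the calibration is good to about 2 mm. A picture is of the moment at which its call begins: read the wrist's pose just before it. camera_model takes no time and is no camera call; for the wrist camera it gives the pose at the moment of the call.
- bot.hand_in(): hands the job in; it is judged then, once.
The state is a dict: "t": time; "qpos": joint angles; "dq": joint speeds; "effort": joint torques, N m; "tcp_pos": TCP position; "orientation": TCP orientation; "ft_force": force on the tool from outside, world axes, zero at the start; "ft_torque": the same for the moment, N m; "width": finger opening in mm; "grip_force": force on a finger pad.
Only numpy, scipy, OpenCV 4.12 (cv2) and the standard library are available. Lean on these libraries where they do the work, as an engineer would, in place of code of your own. Each camera call takes 0.05 s, during which the arm holds its last target. There are 200 camera calls.

## Working session

There is one attempt and no reset: what is moved stays moved. The work goes in short steps, Python scripts to look and compute and a tool call to move; the robot and the scene stay as the last step left them, time stands still between calls to the robot, and variables do not carry over. Pictures are saved under pics/ and viewed, at most 10 in all, crops included, and the job is handed in when it is done.

Besides the shell and the picture viewer there is one more tool, called after "Emit:" as name(argument=value, ...) on one line, values as JSON. send_rows: Moves the arm, as the interface text tells. Its arguments: {"type":"object","properties":{"series":{"type":"array","items":{"type":"number"}}},"required":["series"]}

```bash
mkdir -p pics
cat > h.py <<'E'
import numpy as np, cv2
from cell import monitor, imaging, bot
def snap(n):
    m=imaging.camera_model(n); p,d=imaging.snapshot(n); return p,d,m
def cloud(d,m):
    K=np.array(m["K"]);R,_=cv2.Rodrigues(np.array(m["rvec"],float));t=np.array(m["tvec"],float).ravel()
    v,u=np.mgrid[:480,:640]
    c=np.stack([(u-K[0,2])/K[0,0]*d,(v-K[1,2])/K[1,1]*d,d],-1)
    return (c-t)@R
E
python3 - <<'E'
from h import *
s=monitor.read_state();print({k:np.round(v,2) for k,v in s.items()})
for n in("top","side"):
    p,d,m=snap(n);np.savez(f"{n}.npz",p=p,d=d,P=cloud(d,m));cv2.imwrite(f"pics/{n}0.png",p[...,::-1])
    R=cv2.Rodrigues(np.array(m["rvec"],float))[0];print(n,(-R.T@np.array(m["tvec"]).ravel()).round(),R[2].round(2),m["K"][0][0])
E
```

```text
{'t': np.float64(0.0), 'qpos': array([55.18, 19.64, 87.38, -0.  , 73.07, -8.36]), 'dq': array([ 0.07, -0.08,  0.09, -0.08, -0.16, -0.01]), 'effort': array([-0.000e+00, -4.337e+01, -2.460e+01, -0.000e+00,  1.000e-02,
       -0.000e+00]), 'tcp_pos': array([233.64, 469.66, 208.93]), 'orientation': array([-1.7991e+02, -1.0000e-02,  1.5354e+02]), 'ft_force': array([-0.39, -0.19, -0.02]), 'ft_torque': array([-0.03, -0.02,  0.03]), 'grip_force': np.float64(0.0), 'width': np.float64(85.46)}
top [ 467.   81. 1210.] [ 0.08 -0.01 -1.  ] 523.5891175436573
side [  43. -592. 1120.] [ 0.37  0.51 -0.77] 625.0617176116525
```

View pics/top0.png

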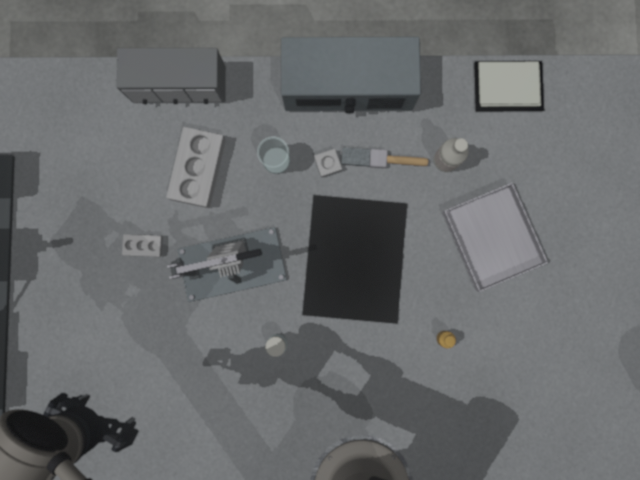

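View pics/side0.png

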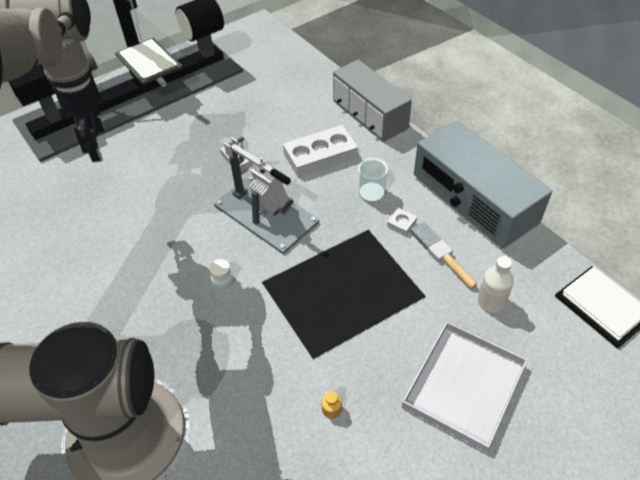

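The top view shows the stand at (230,265) with the black grip at (250,255), the mat at (355,260) and the tray at (497,237). Three moulds are in view: a big one at (195,165), a small one at (142,245), and one clamped in the stand at about (230,248). The clamped one is the target, and a crop will confirm it.

Run:
```python
from h import *
T=np.load("top.npz");P=T["P"];p=T["p"];S=np.load("side.npz")
def box(name,mask):
    m=mask.astype(np.uint8);n,l,st,_=cv2.connectedComponentsWithStats(m);k=1+st[1:,4].argmax();q=P[l==k]
    r=cv2.minAreaRect(q[:,:2].astype(np.float32));print(name,np.round(r[0],1),np.round(r[1],1),round(r[2],1),"z",np.median(q[:,2]).round(1),len(q))
u=np.arange(640)[None]+0*np.arange(480)[:,None];v=np.arange(480)[:,None]+0*u
R=lambda a,b,c,d:(u>a)&(u<b)&(v>c)&(v<d)
g=p.max(-1)
box("mat",R(295,415,190,330)&(g<45)&(P[...,2]<15))
box("tray",R(435,560,175,300)&(P[...,2]>18)&(P[...,2]<40))
box("base",R(170,300,220,310)&(P[...,2]>7)&(P[...,2]<20))
for n,rr in dict(jar=R(262,290,332,360),weight=R(435,462,328,352),big=R(165,225,125,207),small=R(120,163,232,258),beaker=R(255,292,135,175),spare=R(314,343,148,177),brush=R(340,430,145,170),bottle=R(436,470,135,170)).items():
    box(n,rr&(P[...,2]>9))
for nm,D in(("top",T),("side",S)):
    Q=D["P"];gg=D["p"].max(-1)
    m=(Q[...,2]>150)&(Q[...,2]<200)&(Q[...,0]>350)&(Q[...,0]<650)&(Q[...,1]>100)&(Q[...,1]<420)
    q=Q[m];gb=gg[m];k=q[gb<50]
    print(nm,len(q),"arm fit",np.round(cv2.fitLine(q[:,:2].astype(np.float32),cv2.DIST_HUBER,0,.01,.01).ravel(),3),"dark mean",k.mean(0).round(1),np.percentile(k,[5,50,95],0).round(1).tolist(),"zmed",np.median(q[:,2]))
    print(np.percentile(q,[1,99],0).round(0).tolist())
a=T["p"][205:315,150:310];b=S["p"][125:255,200:330]
cv2.imwrite("pics/c1.png",np.hstack([cv2.resize(a,(436*1,300),interpolation=2),cv2.resize(b,(300,300),interpolation=2)])[...,::-1])
```

```text
mat [514.6   8.5] [214.1 271.6] 84.1 z 3.6 10476
tray [ 562.  -310.4] [200.3 172.6] 21.9 z 26.3 694
base [505.8 291.8] [125.3 230.6] 12.1 z 11.5 3747
jar [325.2 188.1] [44.2 44.4] 17.6 z 48.6 384
weight [397.6 -65.2] [323.8  36.8] 62.8 z 36.5 264
big [653.6 232.9] [443.9 185.5] 61.8 z 34.9 3214
small [524.9 307.9] [465.   53.4] 82.2 z 17.9 626
beaker [628.9 130.8] [334.5  67.5] 26.3 z 60.5 627
spare [618.2  61.8] [299.8  56.6] 3.4 z 19.3 387
brush [660.9  21.2] [172.2 367.7] 47.7 z 17.8 1131
bottle [604.9 -81.5] [ 59.9 422.5] 48.4 z 96.0 805
top 758 arm fit [ 1.98000e-01 -9.80000e-01  5.05919e+02  2.95881e+02] dark mean [519.  227.3 174.5] [[512.3, 207.3, 171.5], [518.8, 227.3, 174.4], [525.4, 246.5, 177.4]] zmed 173.0598324511395
[[476.0, 207.0, 151.0], [529.0, 384.0, 188.0]]
side 698 arm fit [ 2.06000e-01 -9.78000e-01  5.01542e+02  2.89713e+02] dark mean [514.1 231.4 173.2] [[506.3, 205.9, 159.1], [514.9, 227.8, 174.3], [522.7, 265.4, 179.4]] zmed 173.90938702727158
[[472.0, 206.0, 151.0], [526.0, 383.0, 191.0]]
```

View pics/c1.png

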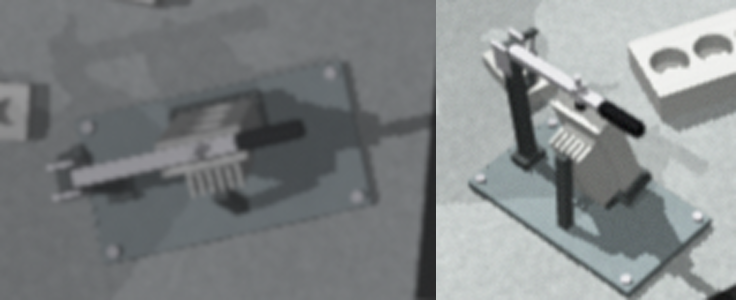

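The crop confirms it. The block clamped under the arm in the stand is the middle size, larger than the small one at (142,245) and smaller than the big one at (195,165). The stand yaw is about 11.8°, the grip is near (518,227,168) and the hinge near (487,374). I'll move above the grip now.

Emit:
send_rows(series=[0.085,0.0355,-0.0307,0.005,0,0,-0.1124,0.085,0.0355,-0.0307,0.005,0,0,-0.1124,0.085,0.0355,-0.0307,0.005,0,0,-0.1124,0.085,0.0355,-0.0307,0.005,0,0,-0.1124,0.085,0.0355,-0.0307,0.005,0,0,-0.1124,0.085,0.0355,-0.0307,0.005,0,0,-0.1124,0.085,0.0355,-0.0307,0.005,0,0,-0.1124,0.085,0.0355,-0.0307,0.005,0,0,-0.1124,0.085,0,0,0,0,0,0])

```text
t: 1.23
tcp_pos: [519.9, 222.1, 249.0]
orientation: [-180.0, 0.0, 101.8]
ft_force: [0.1, 0.3, 0.3]
width: 85.0
grip_force: 0.0
```

Run:
```python
from h import *
s=monitor.read_state();print(s['t'],s['qpos'].round(2),s['tcp_pos'].round(1),s['orientation'].round(2))
p,d,m=snap("wrist");Q=cloud(d,m);np.savez("w1.npz",p=p,P=Q)
cv2.imwrite("pics/w1.png",p[...,::-1])
gg=p.max(-1)
for lo,hi in((160,200),(130,160)):
    k=(Q[...,2]>lo)&(Q[...,2]<hi)&(Q[...,0]>440)&(Q[...,0]<580)&(Q[...,1]>180)&(Q[...,1]<400);q=Q[k];dk=q[gg[k]<45]
    print(lo,len(q),np.percentile(q,[2,50,98],0).round(0).tolist(),"dark",len(dk),np.percentile(dk,[3,50,97],0).round(1).tolist())
```

```text
1.225 [ 1.539e+01  2.241e+01  7.680e+01 -4.000e-02  8.080e+01  3.640e+00] [519.9 222.1 249. ] [-1.7999e+02  4.0000e-02  1.0175e+02]
160 5345 [[488.0, 212.0, 173.0], [505.0, 290.0, 175.0], [525.0, 355.0, 188.0]] dark 701 [[508.6, 213.0, 174.6], [516.1, 233.9, 176.4], [524.8, 254.2, 177.9]]Traceback (most recent call last):
  File "<stdin>", line 8, in <module>
    return _quantile_unchecked(
        a, q, axis, out, overwrite_input, method, keepdims, weights)
    return _ureduce(a,
                    func=_quantile_ureduce_func,
    ...<5 lines>...
                    overwrite_input=overwrite_input,
                    method=method)
    r = func(a, **kwargs)
    result = _quantile(arr,
                       quantiles=q,
    ...<2 lines>...
                       out=out,
                       weights=wgt)
    slices_having_nans = np.isnan(arr[-1, ...])
                                  ~~~^^^^^^^^^
IndexError: index -1 is out of bounds for axis 0 with size 0
```

View pics/w1.png

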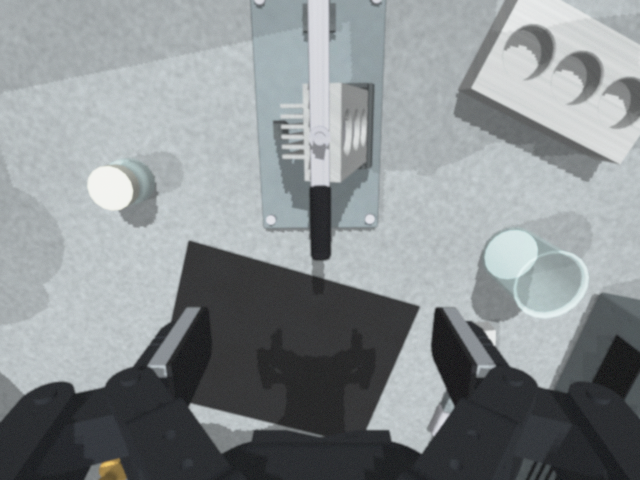

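The wrist view shows the black grip at (320,222), about (516,231,168), with the arm running up to the hinge. The fingers straddle its line, so I'll descend and close.

Emit:
send_rows(series=[0.085,-0.001,0.003,-0.05,0,0,0,0.085,0,0,-0.03,0,0,0,0.05,0,0,-0.02,0,0,0,0.0,0,0,0,0,0,0,0.0,0,0,0,0,0,0,0.0,0,0,0,0,0,0,0.0,0,0,0,0,0,0])

```text
t: 2.15
tcp_pos: [518.1, 228.1, 150.9]
orientation: [179.8, -0.0, 102.0]
ft_force: [2.8, 2.2, 1.2]
width: 10.7
grip_force: 58.6
```

Run:
```python
from h import *
s=monitor.read_state();print(s['t'],s['qpos'].round(2).tolist(),s['tcp_pos'].round(1),s['orientation'].round(2),s['ft_force'].round(1))
yaw=np.deg2rad(11.8);y=np.array([-np.sin(yaw),np.cos(yaw),0]);z=np.array([0,0,1]);x=np.array([np.cos(yaw),np.sin(yaw),0])
g=s['tcp_pos']+19*z; r=158; print("implied hinge",(g+y*r).round(1))
# arc: theta 0..1.3, tilt half of theta about -x; tcp = g(theta)+19*toolz
def tcp(t,f=.45):
    gg=r*(-np.cos(t)*y+np.sin(t)*z); ph=f*t; tz=-np.cos(ph)*z-np.sin(ph)*y
    return gg+19*tz
N=12
for i in range(N):
    a,b=1.3*i/N,1.3*(i+1)/N
    d=(tcp(b)-tcp(a))/1000; rv=-x*.45*(b-a); print([0.0]+np.r_[d,rv].round(4).tolist(),end=",")
```

```text
2.15 [15.99, 26.66, 86.0, 0.02, 67.11, 3.95] [518.1 228.1 150.9] [ 1.7977e+02 -4.0000e-02  1.0203e+02] [2.8 2.2 1.2]
implied hinge [485.8 382.7 169.9]
[0.0, -0.0, 0.0, 0.0171, -0.0477, -0.01, -0.0],[0.0, -0.0004, 0.0018, 0.017, -0.0477, -0.01, -0.0],[0.0, -0.0007, 0.0036, 0.0166, -0.0477, -0.01, -0.0],[0.0, -0.0011, 0.0053, 0.0161, -0.0477, -0.01, -0.0],[0.0, -0.0015, 0.007, 0.0153, -0.0477, -0.01, -0.0],[0.0, -0.0018, 0.0085, 0.0144, -0.0477, -0.01, -0.0],[0.0, -0.0021, 0.01, 0.0133, -0.0477, -0.01, -0.0],[0.0, -0.0024, 0.0113, 0.0121, -0.0477, -0.01, -0.0],[0.0, -0.0026, 0.0125, 0.0107, -0.0477, -0.01, -0.0],[0.0, -0.0028, 0.0135, 0.0092, -0.0477, -0.01, -0.0],[0.0, -0.003, 0.0144, 0.0076, -0.0477, -0.01, -0.0],[0.0, -0.0032, 0.0151, 0.006, -0.0477, -0.01, -0.0],
```

Emit:
send_rows(series=[0.0,0,0,0.0171,-0.0477,-0.01,0,0.0,-0.0004,0.0018,0.017,-0.0477,-0.01,0,0.0,-0.0007,0.0036,0.0166,-0.0477,-0.01,0,0.0,-0.0011,0.0053,0.0161,-0.0477,-0.01,0,0.0,-0.0015,0.007,0.0153,-0.0477,-0.01,0,0.0,-0.0018,0.0085,0.0144,-0.0477,-0.01,0,0.0,-0.0021,0.01,0.0133,-0.0477,-0.01,0,0.0,-0.0024,0.0113,0.0121,-0.0477,-0.01,0,0.0,-0.0026,0.0125,0.0107,-0.0477,-0.01,0,0.0,-0.0028,0.0135,0.0092,-0.0477,-0.01,0,0.0,-0.003,0.0144,0.0076,-0.0477,-0.01,0,0.0,-0.0032,0.0151,0.006,-0.0477,-0.01,0])

```text
t: 3.65
tcp_pos: [494.8, 333.9, 300.4]
orientation: [-179.6, 33.3, 102.5]
ft_force: [6.5, 9.4, -24.2]
width: 6.0
grip_force: 58.2
```

Run:
```python
from h import *
s=monitor.read_state();print(s['t'],s['qpos'].round(2).tolist(),s['tcp_pos'].round(1),s['orientation'].round(2),s['ft_force'].round(1),s['width'],s['grip_force'])
p,d,m=snap("side");Q=cloud(d,m)
k=(Q[...,2]>60)&(Q[...,2]<400)&(Q[...,0]>400)&(Q[...,0]<600)&(Q[...,1]>150)&(Q[...,1]<450)
v,u=np.where(k);c=p[60:260,150:400];cv2.imwrite("pics/s2.png",cv2.resize(c,None,fx=2.4,fy=2.4)[...,::-1])
```

```text
3.65 [41.96, 36.95, 53.1, -29.56, 106.01, 25.37] [494.8 333.9 300.4] [-179.58   33.29  102.48] [  6.5   9.4 -24.2] 6.024900183187883 58.24218571186066
```

View pics/s2.png

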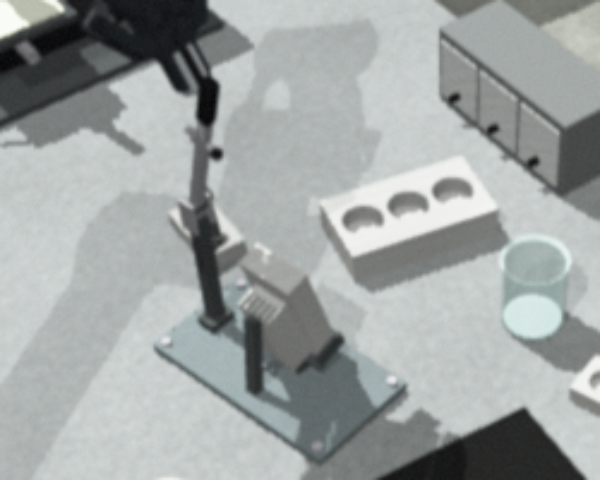

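The arm is nearly upright, its grip held at crop (207,100). I'll release it and retreat.

Emit:
send_rows(series=[0.085,0,0,0,0,0,0,0.085,0,0,0,0,0,0,0.085,0,0,0.03,0,0,0,0.085,0,0,0.06,0,0,0,0.085,0,0,0,0,0,0])

```text
t: 4.32
tcp_pos: [495.8, 329.8, 401.3]
orientation: [179.4, 33.2, 101.5]
ft_force: [0.2, -0.2, -0.2]
width: 84.8
grip_force: 0.0
```

Run:
```python
from h import *
s=monitor.read_state();print(s['t'],s['qpos'].round(2).tolist(),s['tcp_pos'].round(1),s['orientation'].round(2),s['ft_force'].round(1),s['width'],s['grip_force'])
p,d,m=snap("side");Q=cloud(d,m);np.savez("s3.npz",p=p,P=Q)
pt,dt,mt=snap("top");T=cloud(dt,mt);np.savez("t3.npz",p=pt,P=T)
yaw=np.deg2rad(11.8);X=np.array([np.cos(yaw),np.sin(yaw)]);Y=np.array([-X[1],X[0]])
o=np.array([506.,281.])
for nm,A in(("side",Q),("top",T)):
    q=A.reshape(-1,3);xy=(q[:,:2]-o);L=np.c_[xy@X,xy@Y,q[:,2]]
    k=(abs(L[:,0])<70)&(abs(L[:,1])<60)&(L[:,2]>30)&(L[:,2]<200);M=L[k]
    for z0 in range(40,180,10):
        w=M[(M[:,2]>z0)&(M[:,2]<=z0+10)]
        if len(w)>3: print(nm,z0,len(w),"x",np.percentile(w[:,0],[3,50,97]).round(0),"y",np.percentile(w[:,1],[3,97]).round(0))
    k=(abs(L[:,0])<40)&(L[:,1]>60)&(L[:,1]<300)&(L[:,2]>190)&(L[:,2]<330);print(nm,"arm",L[k][:, :].mean(0) if k.any() else None, L[k][:,2].max() if k.any() else 0)
c=np.hstack([p[60:260,200:400],pt[180:330,150:300].repeat(1,0) if 0 else cv2.resize(pt[200:310,160:310],(273,200))]);cv2.imwrite("pics/s3.png",cv2.resize(c,None,fx=1.6,fy=1.6)[...,::-1])
```

```text
4.325 [41.75, 36.31, 39.05, -32.82, 117.97, 17.74] [495.8 329.8 401.3] [179.38  33.21 101.53] [ 0.2 -0.2 -0.2] 84.83226282556373 0.0
side 40 127 x [-45.   9.  44.] y [-36.   9.]
side 50 95 x [-42.  -2.  39.] y [-32.   8.]
side 60 95 x [-41.  -4.  36.] y [-31.   8.]
side 70 94 x [-39.  -8.  31.] y [-31.   6.]
side 80 96 x [-39.  -6.  30.] y [-30.   3.]
side 90 96 x [-38.  -9.  27.] y [-30.  21.]
side 100 132 x [-36. -18.  21.] y [-30.  21.]
side 110 197 x [-28. -11.  17.] y [-29.  23.]
side 120 72 x [-9. -4. 22.] y [-31.  32.]
side 130 66 x [-10.  -6.  18.] y [-32.  30.]
side 140 261 x [-10.   1.  15.] y [-30.  34.]
side 150 41 x [ 2. 10. 14.] y [-29.  29.]
side arm [ -2.71950133 110.91400867 264.42337799] 329.9743817850947
top 40 150 x [-38.  45.  51.] y [-35.  38.]
top 50 33 x [-39.  36.  44.] y [-30.  34.]
top 60 31 x [-38.  28.  41.] y [-30.  28.]
top 70 55 x [-36.  34.  38.] y [-29.  30.]
top 80 60 x [-35.  21.  35.] y [-30.  30.]
top 90 63 x [-34. -15.  32.] y [-30.  25.]
top 100 111 x [-32. -15.  30.] y [-29.  26.]
top 110 138 x [-25.  -8.  26.] y [-29.  22.]
top 120 29 x [ 1. 23. 25.] y [-30.  32.]
top 130 32 x [-6. 11. 21.] y [-30.  33.]
top 140 399 x [-7.  5. 18.] y [-28.  33.]
top 150 16 x [ 6. 14. 16.] y [-25.  31.]
top arm [  1.12819705 109.32886447 269.44470848] 329.5745705564554
```

View pics/s3.png

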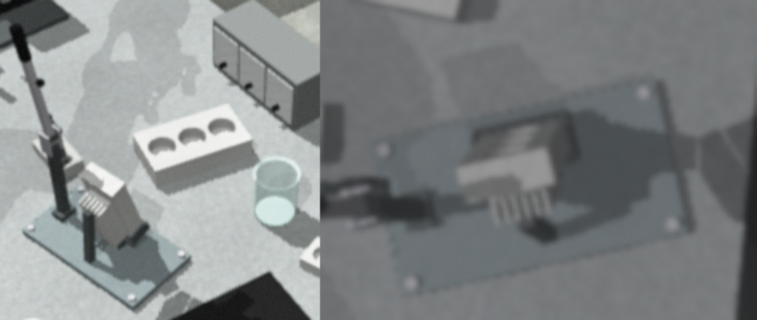

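The clamp stands open by itself. Next I'll fit the arm's geometry from the logged poses, so I can choose a mould grasp tilt that is feasible for the grasp, the rap and the tray.

```bash
cat > kin.py <<'E'
import numpy as np
from scipy.optimize import least_squares
from scipy.spatial.transform import Rotation as Ro
D=[([55.18,19.64,87.38,0,73.07,-8.36],[233.64,469.66,208.93],[-179.91,-.01,153.54]),
([15.39,22.41,76.8,-.04,80.8,3.64],[519.9,222.1,249.],[-179.99,.04,101.75]),
([15.99,26.66,86.,.02,67.11,3.95],[518.1,228.1,150.9],[179.77,-.04,102.03]),
([41.96,36.95,53.1,-29.56,106.01,25.37],[494.8,333.9,300.4],[-179.58,33.29,102.48]),
([41.75,36.31,39.05,-32.82,117.97,17.74],[495.8,329.8,401.3],[179.38,33.21,101.53])]
def fk(q,P,s=(1,1)):
    r0,d1,L2,L3,h3,d6,e,a5=P
    r=lambda ax,a:Ro.from_euler(ax,a,degrees=True)
    A=r('z',q[0]);B=A*r('y',q[1]);p=A.apply([r0,e,d1])+B.apply([0,0,L2])
    C=B*r('y',q[2]);p=p+C.apply([h3,0,L3])
    E=C*r('z',s[0]*q[3])*r('y',q[4]);p=p+E.apply([a5,0,d6])
    # tool: at q6 s.t. yaw=q1-q6+90 for tool down
    T=E*r('z',s[1]*q[5])*r('z',90)
    return p,T
def fit():
    best=None
    for s in((1,1),(1,-1),(-1,1),(-1,-1)):
        f=lambda P:np.ravel([np.r_[fk(q,P,s)[0]-x,((fk(q,P,s)[1].inv()*Ro.from_euler('xyz',o,degrees=True)).as_rotvec()*100)] for q,x,o in D])
        r=least_squares(f,[0,300,300,300,0,250,76,0]+0*np.ones(8))
        if best is None or r.cost<best[0].cost: best=(r,s)
    return best
r_,S=fit();P=r_.x
LO=np.array([-145.02,-44.19,2.07,-57.11,16.16,-177.93]);HI=np.array([145.02,115.74,154.8,237.11,152.29,177.93])
def ik(p,Rt,q0):
    f=lambda q:np.r_[fk(q,P,S)[0]-p,(fk(q,P,S)[1].inv()*Rt).as_rotvec()*300]
    return least_squares(f,np.clip(q0,LO+.1,HI-.1),bounds=(LO,HI))
E
python3 - <<'E'
from kin import *
print(r_.cost,S,P.round(1))
yaw=np.deg2rad(11.8)
X=np.array([np.cos(yaw),np.sin(yaw),0]);Y=np.array([-X[1],X[0],0]);Z=np.array([0,0,1.])
up=-np.sin(np.radians(15))*X+np.cos(np.radians(15))*Z
top=np.array([509.5,283.8,147.])
mat=np.array([514.6,8.5,0]);tray=np.array([562,-310,0])
def test(name,tcp,tz,ty,starts):
    R=Ro.from_matrix(np.c_[np.cross(ty,tz),ty,tz])
    out=min((ik(tcp,R,q0) for q0 in starts),key=lambda r:r.cost)
    print(name,"cost",round(out.cost,2),out.x.round(0).tolist(),tcp.round(0)); return out.x
st=[[20,20,100,0,30,100],[20,-20,130,0,30,100],[20,20,100,0,30,-80],[20,-20,130,0,30,-80],[30,30,130,180,40,0]]
for b in(35,45,55,65):
    a=np.radians(b-15);tz=np.cos(a)*X-np.sin(a)*Z
    for sg in(1,-1):
        q=test(f"grasp b{b} {sg}",top-18*up+10*tz,tz,sg*Y,st)
    for az in(-60,-30,0,30,60,90,-90):
        # rap: tool tilted b from vertical leaning toward az; 
        h=np.array([np.cos(np.radians(az)),np.sin(np.radians(az)),0]);tz=np.sin(np.radians(b))*h-np.cos(np.radians(b))*Z
        yy=np.cross(Z,h);ms=[]
        test(f"  rap az{az}",mat+[0,0,4+13]-38*h+12*tz,tz,yy,st+[q])
E
```

```text
0.004528512686059534 (1, 1) [-3.000e-01  2.225e+02  5.064e+02  3.797e+02  4.630e+01  3.352e+02
  7.640e+01 -1.000e-01]
grasp b35 1 cost 0.0 [32.0, 38.0, 137.0, 201.0, 65.0, 88.0] [523. 287. 126.]
grasp b35 -1 cost 0.0 [32.0, 38.0, 137.0, 201.0, 65.0, -92.0] [523. 287. 126.]
  rap az-60 cost 59.22 [17.0, 35.0, 113.0, -57.0, 40.0, 34.0] [499.  35.   7.]
  rap az-30 cost 15.67 [7.0, 31.0, 132.0, 237.0, 24.0, 67.0] [488.  24.   7.]
  rap az0 cost 0.0 [-14.0, 30.0, 139.0, 161.0, 24.0, 97.0] [483.   8.   7.]
  rap az30 cost 0.0 [-31.0, 31.0, 132.0, 92.0, 30.0, 122.0] [488.  -7.   7.]
  rap az60 cost 0.0 [-35.0, 35.0, 116.0, 52.0, 46.0, 132.0] [499. -18.   7.]
  rap az90 cost 0.0 [-31.0, 42.0, 97.0, 33.0, 65.0, 129.0] [515. -23.   7.]
  rap az-90 cost 0.0 [16.0, 42.0, 96.0, -40.0, 60.0, 42.0] [515.  40.   7.]
grasp b45 1 cost 0.0 [30.0, 29.0, 133.0, 204.0, 43.0, 81.0] [523. 287. 125.]
grasp b45 -1 cost 0.0 [30.0, 29.0, 133.0, 204.0, 43.0, -99.0] [523. 287. 125.]
  rap az-60 cost 908.54 [21.0, 39.0, 108.0, -57.0, 51.0, 38.0] [500.  34.   9.]
  rap az-30 cost 0.0 [13.0, 37.0, 136.0, 229.0, 40
[... 1111 characters left out ...]
 b65 1 cost 241.47 [29.0, 20.0, 115.0, -57.0, 16.0, -20.0] [520. 286. 122.]
grasp b65 -1 cost 241.47 [29.0, 20.0, 115.0, -57.0, 16.0, 160.0] [520. 286. 122.]
  rap az-60 cost 4995.77 [31.0, 49.0, 98.0, -57.0, 71.0, 48.0] [501.  32.  12.]
  rap az-30 cost 0.0 [22.0, 55.0, 139.0, 228.0, 74.0, 102.0] [491.  22.  12.]
  rap az0 cost 12.41 [-21.0, 72.0, 155.0, 160.0, 109.0, 74.0] [487.   8.  12.]
  rap az30 cost 0.0 [-51.0, 56.0, 141.0, 107.0, 69.0, 72.0] [491.  -5.  12.]
  rap az60 cost 0.0 [-48.0, 52.0, 115.0, 66.0, 70.0, 103.0] [501. -15.  12.]
  rap az90 cost 0.0 [-39.0, 58.0, 88.0, 45.0, 88.0, 116.0] [515. -19.  12.]
  rap az-90 cost 0.0 [26.0, 58.0, 87.0, -55.0, 84.0, 59.0] [515.  36.  12.]
```

The kinematic fit is sub-millimetre. The forward-tilted grasp needs the wrist on its flipped branch (q4 about 200°). I'll plan a high via-pose to flip safely, then a pregrasp 90 mm back from the mould.

```bash
cat > plan.py <<'E'
from kin import *
yaw=np.deg2rad(11.8)
X=np.array([np.cos(yaw),np.sin(yaw),0]);Y=np.array([-X[1],X[0],0]);Z=np.array([0,0,1.])
up=-np.sin(np.radians(15))*X+np.cos(np.radians(15))*Z; zm=np.cos(np.radians(15))*X+np.sin(np.radians(15))*Z
top=np.array([509.5,283.8,147.]);b=np.radians(40)
def RT(tz,ty): return Ro.from_matrix(np.c_[np.cross(ty,tz),ty,tz])
tzg=np.cos(b-np.radians(15))*X-np.sin(b-np.radians(15))*Z
G=top-26*up+2*zm+6*tzg; RG=RT(tzg,-Y)
def rap(c,az,facez):  # c: xy of mould middle; facez: height of face; returns tcp pose
    h=np.array([np.cos(np.radians(az)),np.sin(np.radians(az)),0]);tz=np.sin(b)*h-np.cos(b)*Z
    # mould -x end points to -h ; mould frame up(u)->-h, zm-> -Z ; mid-thickness at facez+13
    t=np.array([c[0],c[1],facez+13.])-58*h
    return t+26*h-2*Z+6*tz, RT(tz,np.cross(Z,h))
def emit(qs,grip,step=11.,rot=.175,tr=58):
    out=[]
    for q0,q1 in zip(qs[:-1],qs[1:]):
        q0,q1=np.array(q0,float),np.array(q1,float);n=int(np.ceil(abs(q1-q0).max()/step)) or 1
        while 1:
            f=[fk(q0+(q1-q0)*i/n,P,S) for i in range(n+1)]
            d=[np.r_[(c[0]-a[0])/1000,(c[1]*a[1].inv()).as_rotvec()] for a,c in zip(f[:-1],f[1:])]
            if max(np.linalg.norm(e[3:]) for e in d)<rot and max(np.linalg.norm(e[:3]) for e in d)<tr/1000: break
            n+=1
        out+=[[grip]+e.round(4).tolist() for e in d]
        print("seg",n,"tcp",[x[0].round(0).tolist() for x in f[::4]])
    for i in range(0,len(out),12): print(sum(out[i:i+12],[]))
E
python3 - <<'E'
from plan import *
from cell import monitor
s=monitor.read_state();q=s['qpos'];print(G.round(1))
pre=ik(G-90*tzg,RG,[30,29,133,204,50,-95]);g=ik(G,RG,pre.x);print(pre.cost,pre.x.round(1),g.cost,g.x.round(1))
V=[33,0,105,80,28,-25]
emit([q,V,pre.x],0.085)
E
```

```text
[523.3 286.7 119.9]
1.3768832960212085e-26 [ 37.4  25.1 143.8 208.5  55.1 -95.8] 1.2891794483971146e-26 [ 30.9  33.8 135.1 201.4  54.6 -94.4]
seg 15 tcp [[495.0, 330.0, 396.0], [444.0, 443.0, 335.0], [373.0, 559.0, 368.0], [367.0, 595.0, 453.0]]
seg 15 tcp [[405.0, 539.0, 483.0], [380.0, 563.0, 407.0], [408.0, 528.0, 337.0], [449.0, 412.0, 237.0]]
[0.085, -0.0058, 0.0238, -0.0219, 0.1196, 0.0576, 0.1118, 0.085, -0.0114, 0.0276, -0.0183, 0.1277, 0.049, 0.0986, 0.085, -0.0159, 0.0303, -0.0134, 0.1346, 0.0405, 0.0837, 0.085, -0.0188, 0.0318, -0.0074, 0.1401, 0.0321, 0.0673, 0.085, -0.02, 0.032, -0.0009, 0.1437, 0.0243, 0.0495, 0.085, -0.0196, 0.0309, 0.0056, 0.1454, 0.0171, 0.0305, 0.085, -0.0174, 0.0283, 0.0116, 0.1448, 0.011, 0.0107, 0.085, -0.0139, 0.0244, 0.0167, 0.1418, 0.006, -0.0095, 0.085, -0.0093, 0.0193, 0.0203, 0.1363, 0.0026, -0.0298, 0.085, -0.004, 0.013, 0.0223, 0.1284, 0.0008, -0.0496, 0.085, 0.0014, 0.0058, 0.0222, 0.1182, 0.0008, -0.0683, 0.085, 0.0064, -0.0021, 0.0202, 0.106, 0.0028, -0.0856]
[0.085, 0.0105, -0.0104, 0.0162, 0.0921, 0.0068, -0.1009, 0.085, 0.0133, -0.0
[... 262 characters left out ...]
6, 0.085, -0.0011, 0.0013, -0.016, 0.0531, 0.0597, -0.0236, 0.085, 0.0027, -0.0023, -0.0157, 0.0494, 0.0537, -0.0378, 0.085, 0.0061, -0.0063, -0.0163, 0.0432, 0.0479, -0.0517, 0.085, 0.009, -0.0108, -0.0177, 0.0346, 0.0424, -0.0648, 0.085, 0.011, -0.0156, -0.0198, 0.0238, 0.0373, -0.0768, 0.085, 0.0119, -0.0207, -0.0221, 0.011, 0.0329, -0.0872]
[0.085, 0.0116, -0.0262, -0.0244, -0.0033, 0.0293, -0.0958, 0.085, 0.0101, -0.0317, -0.0263, -0.0188, 0.0268, -0.1025, 0.085, 0.0072, -0.0373, -0.0275, -0.035, 0.0253, -0.1072, 0.085, 0.0033, -0.0426, -0.0278, -0.0514, 0.0251, -0.11, 0.085, -0.0017, -0.0476, -0.0269, -0.0675, 0.0262, -0.1109, 0.085, -0.0074, -0.0519, -0.0246, -0.0829, 0.0286, -0.1104]
```

Run:
```python
from plan import *
from cell import monitor
s=monitor.read_state();q=s['qpos']
pre=ik(G-90*tzg,RG,[30,29,133,204,50,-95])
cur=Ro.from_euler('xyz',s['orientation'],degrees=True)
w0=ik(np.array([470,230,480]),cur,q)
w2=ik(np.array([430,230,300]),RG,pre.x);print(w0.cost,w0.x.round(0),w2.cost,w2.x.round(0))
V=[8,0,108,80,25,-30]
emit([q,w0.x,V,w2.x,pre.x],0.085)
```

```text
8.335851585383632e-27 [ 36.  25.  46. -35. 119.  10.] 4.401215422599805e-26 [  31.   -6.  137.  230.   22. -130.]
seg 3 tcp [[495.0, 330.0, 396.0]]
seg 15 tcp [[470.0, 230.0, 480.0], [479.0, 320.0, 384.0], [482.0, 417.0, 385.0], [542.0, 410.0, 443.0]]
seg 14 tcp [[592.0, 301.0, 450.0], [551.0, 341.0, 470.0], [520.0, 316.0, 444.0], [471.0, 260.0, 359.0]]
seg 4 tcp [[430.0, 230.0, 300.0], [443.0, 270.0, 158.0]]
[0.085, -0.0056, -0.0331, 0.0297, 0.0006, 0.0001, 0.0004, 0.085, -0.0085, -0.0333, 0.028, -0.0, -0.0, 0.0, 0.085, -0.0113, -0.0333, 0.0262, -0.0006, -0.0001, -0.0004, 0.085, 0.0082, 0.0167, -0.0302, 0.1135, 0.0445, 0.102, 0.085, 0.0033, 0.0213, -0.0271, 0.1238, 0.0336, 0.0871, 0.085, -0.0003, 0.0248, -0.0224, 0.1323, 0.0224, 0.0705, 0.085, -0.0023, 0.0271, -0.0163, 0.1388, 0.0112, 0.0522, 0.085, -0.0026, 0.0278, -0.0096, 0.1428, 0.0005, 0.0323, 0.085, -0.0013, 0.0267, -0.0026, 0.1443, -0.0094, 0.0113, 0.085, 0.0015, 0.0238, 0.0039, 0.143, -0.0178, -0.0107, 0.085, 0.0054, 0.0188, 0.0094, 0.1389, -0.0245, -0.0331, 0.085, 0.0097, 0.0121, 0.0134, 0.1322, -0.0289, -0.0553]
[0.085, 0.
[... 680 characters left out ...]

[0.085, -0.0076, -0.0079, -0.0082, 0.0387, 0.0195, -0.0465, 0.085, -0.0082, -0.0104, -0.0122, 0.0314, 0.0276, -0.0502, 0.085, -0.0093, -0.0123, -0.0161, 0.0243, 0.0359, -0.0524, 0.085, -0.011, -0.0137, -0.0199, 0.0175, 0.0442, -0.0529, 0.085, -0.0132, -0.0147, -0.0232, 0.0114, 0.0523, -0.052, 0.085, -0.0158, -0.0152, -0.0262, 0.0059, 0.0599, -0.0499, 0.085, -0.0187, -0.0153, -0.0285, 0.0015, 0.0671, -0.0466, 0.085, -0.0219, -0.015, -0.0301, -0.0019, 0.0735, -0.0425, 0.085, 0.0122, -0.0015, -0.0393, -0.0249, 0.0087, -0.04, 0.085, 0.0067, 0.0064, -0.0355, -0.0112, -0.0036, -0.0119, 0.085, 0.0008, 0.0142, -0.0337, 0.0072, -0.006, 0.0148, 0.085, -0.0062, 0.0209, -0.0336, 0.0286, 0.0011, 0.0373]
```

Run:
```python
from plan import *
from cell import monitor
s=monitor.read_state();q=s['qpos']
pre=ik(G-90*tzg,RG,[30,29,133,204,50,-95])
cur=Ro.from_euler('xyz',s['orientation'],degrees=True)
w0=ik(np.array([450,180,560]),cur,q)
w2=ik(np.array([430,230,300]),RG,pre.x);print(w0.cost,w0.x.round(0))
V=[-5,-6,104,80,25,-30]
emit([q,w0.x,V,w2.x,pre.x],0.085)
```

```text
3.025923753603237e-26 [ 33.  22.  38. -39. 126.  -1.]
seg 4 tcp [[495.0, 330.0, 396.0], [450.0, 180.0, 560.0]]
seg 17 tcp [[450.0, 180.0, 560.0], [500.0, 238.0, 477.0], [523.0, 320.0, 463.0], [572.0, 333.0, 520.0], [626.0, 211.0, 564.0]]
seg 14 tcp [[630.0, 161.0, 561.0], [588.0, 246.0, 548.0], [545.0, 263.0, 490.0], [480.0, 246.0, 373.0]]
seg 4 tcp [[430.0, 230.0, 300.0], [443.0, 270.0, 158.0]]
[0.085, -0.0039, -0.037, 0.0444, -0.0007, -0.0009, 0.0032, 0.085, -0.0089, -0.0377, 0.0423, -0.0005, -0.0003, 0.0009, 0.085, -0.0138, -0.0378, 0.0399, 0.0001, 0.0003, -0.0012, 0.085, -0.0186, -0.0373, 0.0373, 0.0011, 0.0009, -0.003, 0.085, 0.018, 0.0087, -0.0237, 0.0867, 0.0182, 0.0984, 0.085, 0.0139, 0.0131, -0.0227, 0.0971, 0.0104, 0.087, 0.085, 0.0103, 0.0169, -0.0203, 0.1062, 0.0022, 0.0742, 0.085, 0.0076, 0.0197, -0.0166, 0.114, -0.006, 0.06, 0.085, 0.0059, 0.0214, -0.0118, 0.1203, -0.0141, 0.0446, 0.085, 0.0052, 0.0218, -0.0064, 0.1248, -0.0217, 0.028, 0.085, 0.0056, 0.0207, -0.0007, 0.1276, -0.0285, 0.0106, 0.085, 0.007, 0.0179, 0.0048, 0.1285, -0.0343, -0.0076]
[0.085, 0.0089, 0.0136,
[... 838 characters left out ...]
, 0.085, -0.0108, 0.0024, -0.0164, 0.0449, 0.0282, -0.0259, 0.085, -0.0116, -0.0002, -0.0204, 0.0371, 0.0377, -0.0306, 0.085, -0.0129, -0.0023, -0.0243, 0.029, 0.0471, -0.0335, 0.085, -0.0148, -0.0039, -0.028, 0.0209, 0.056, -0.0347, 0.085, -0.0172, -0.0053, -0.0312, 0.0129, 0.0644, -0.0344, 0.085, -0.0201, -0.0064, -0.0338, 0.0054, 0.072, -0.0326, 0.085, -0.0233, -0.0073, -0.0357, -0.0013, 0.0787, -0.0298, 0.085, -0.0268, -0.0082, -0.0368, -0.0071, 0.0846, -0.0261, 0.085, 0.0122, -0.0015, -0.0393, -0.0249, 0.0087, -0.04]
[0.085, 0.0067, 0.0064, -0.0355, -0.0112, -0.0036, -0.0119, 0.085, 0.0008, 0.0142, -0.0337, 0.0072, -0.006, 0.0148, 0.085, -0.0062, 0.0209, -0.0336, 0.0286, 0.0011, 0.0373]
```

Emit:
send_rows(series=[0.085,-0.0039,-0.037,0.0444,-0.0007,-0.0009,0.0032,0.085,-0.0089,-0.0377,0.0423,-0.0005,-0.0003,0.0009,0.085,-0.0138,-0.0378,0.0399,0.0001,0.0003,-0.0012,0.085,-0.0186,-0.0373,0.0373,0.0011,0.0009,-0.003,0.085,0.018,0.0087,-0.0237,0.0867,0.0182,0.0984,0.085,0.0139,0.0131,-0.0227,0.0971,0.0104,0.087,0.085,0.0103,0.0169,-0.0203,0.1062,0.0022,0.0742,0.085,0.0076,0.0197,-0.0166,0.114,-0.006,0.06,0.085,0.0059,0.0214,-0.0118,0.1203,-0.0141,0.0446,0.085,0.0052,0.0218,-0.0064,0.1248,-0.0217,0.028,0.085,0.0056,0.0207,-0.0007,0.1276,-0.0285,0.0106,0.085,0.007,0.0179,0.0048,0.1285,-0.0343,-0.0076])

```text
t: 5.92
tcp_pos: [523.3, 320.8, 459.7]
orientation: [152.9, -10.3, 122.2]
ft_force: [-0.7, -0.0, 0.5]
width: 85.2
grip_force: 0.0
```

Run:
```python
from cell import monitor
s=monitor.read_state();print(s['t'],s['qpos'].round(1).tolist(),s['tcp_pos'].round(1))
```

```text
5.925 [15.2, 8.8, 69.7, 16.9, 78.1, -14.5] [523.3 320.8 459.7]
```

Emit:
send_rows(series=[0.085,0.0089,0.0136,0.0097,0.1277,-0.0388,-0.0261,0.085,0.0112,0.0076,0.0137,0.1252,-0.0416,-0.0447,0.085,0.0134,0.0003,0.0163,0.1211,-0.0426,-0.063,0.085,0.0151,-0.0081,0.0173,0.1159,-0.0415,-0.0807,0.085,0.0159,-0.0172,0.0166,0.1096,-0.0383,-0.0974,0.085,0.0154,-0.0264,0.014,0.1029,-0.0329,-0.1127,0.085,0.0133,-0.0354,0.0098,0.0959,-0.0254,-0.1263,0.085,0.0095,-0.0433,0.0039,0.0892,-0.0161,-0.138,0.085,0.004,-0.0497,-0.0031,0.0833,-0.005,-0.1474,0.085,-0.0102,0.0292,-0.0014,0.0728,-0.0161,0.0337,0.085,-0.0106,0.0237,-0.002,0.0708,-0.0117,0.0212,0.085,-0.0106,0.0184,-0.0035,0.0678,-0.0058,0.0092])

```text
t: 7.42
tcp_pos: [598.2, 233.3, 550.3]
orientation: [102.0, -64.4, 104.4]
ft_force: [0.3, 0.3, -0.6]
width: 84.6
grip_force: 0.0
```

Emit:
send_rows(series=[0.085,-0.0105,0.0136,-0.0058,0.0636,0.0015,-0.0017,0.085,-0.0104,0.0093,-0.0089,0.0583,0.0098,-0.0113,0.085,-0.0104,0.0055,-0.0125,0.052,0.0188,-0.0195,0.085,-0.0108,0.0024,-0.0164,0.0449,0.0282,-0.0259,0.085,-0.0116,-0.0002,-0.0204,0.0371,0.0377,-0.0306,0.085,-0.0129,-0.0023,-0.0243,0.029,0.0471,-0.0335,0.085,-0.0148,-0.0039,-0.028,0.0209,0.056,-0.0347])

```text
t: 8.3
tcp_pos: [516.1, 257.1, 433.2]
orientation: [151.2, -79.7, 46.7]
ft_force: [-0.1, 0.9, -0.5]
width: 84.7
grip_force: 0.0
```

Run:
```python
from plan import *
from cell import monitor
s=monitor.read_state();q=s['qpos'];print(s['t'],q.round(1).tolist(),s['tcp_pos'].round(1),s['orientation'].round(1))
pre=ik(G-90*tzg,RG,[37,25,143,208,55,-96]);print(fk(pre.x,P,S)[0].round(1),pre.x.round(0))
w2=ik(np.array([430,230,300]),RG,pre.x)
emit([q,w2.x,pre.x],0.085)
```

```text
8.3 [20.7, -6.1, 128.2, 187.8, 23.2, -101.7] [516.1 257.1 433.2] [151.2 -79.7  46.7]
[443.5 270.  157.9] [ 37.  25. 144. 209.  55. -96.]
seg 4 tcp [[516.0, 257.0, 433.0], [430.0, 230.0, 300.0]]
seg 4 tcp [[430.0, 230.0, 300.0], [443.0, 270.0, 158.0]]
[0.085, -0.017, -0.0054, -0.0301, 0.0129, 0.0628, -0.0344, 0.085, -0.0198, -0.0064, -0.0327, 0.0058, 0.0702, -0.0326, 0.085, -0.0229, -0.0073, -0.0346, -0.0006, 0.0769, -0.0297, 0.085, -0.0262, -0.008, -0.0357, -0.0061, 0.0826, -0.026, 0.085, 0.0122, -0.0015, -0.0393, -0.0249, 0.0087, -0.04, 0.085, 0.0067, 0.0064, -0.0355, -0.0112, -0.0036, -0.0119, 0.085, 0.0008, 0.0142, -0.0337, 0.0072, -0.006, 0.0148, 0.085, -0.0062, 0.0209, -0.0336, 0.0286, 0.0011, 0.0373]
```

Emit:
send_rows(series=[0.085,-0.017,-0.0054,-0.0301,0.0129,0.0628,-0.0344,0.085,-0.0198,-0.0064,-0.0327,0.0058,0.0702,-0.0326,0.085,-0.0229,-0.0073,-0.0346,-0.0006,0.0769,-0.0297,0.085,-0.0262,-0.008,-0.0357,-0.0061,0.0826,-0.026,0.085,0.0122,-0.0015,-0.0393,-0.0249,0.0087,-0.04,0.085,0.0067,0.0064,-0.0355,-0.0112,-0.0036,-0.0119,0.085,0.0008,0.0142,-0.0337,0.0072,-0.006,0.0148,0.085,-0.0062,0.0209,-0.0336,0.0286,0.0011,0.0373])

```text
t: 9.3
tcp_pos: [444.1, 270.5, 159.4]
orientation: [180.0, -65.2, 11.9]
ft_force: [0.6, -0.6, -0.5]
width: 84.9
grip_force: 0.0
```

Run:
```python
from plan import *
from h import *
s=monitor.read_state();q=s['qpos'];print(s['t'],q.round(1).tolist(),s['tcp_pos'].round(1),s['orientation'].round(1))
print("want",(G-90*tzg).round(1),RG.as_euler('xyz',degrees=True).round(1))
p,d,m=snap("wrist");Q=cloud(d,m);cv2.imwrite("pics/w4.png",p[...,::-1])
# mould points in mould frame about assumed top centre
L=np.stack([(Q-top)@up,(Q-top)@Y,(Q-top)@zm],-1)
k=(abs(L[...,0])<40)&(abs(L[...,1])<45)&(abs(L[...,2])<30)&(Q[...,2]>60)
M=L[k];e=M[(M[:,0]>-8)];print(len(M),len(e))
for n,i in(("up",0),("y",1),("z",2)): print(n,np.percentile(e[:,i],[1,10,50,90,99]).round(1))
bk=M[(M[:,0]<-3)&(M[:,0]>-22)&(abs(M[:,1])<25)];print("back w",np.percentile(bk[:,2],[5,50,95]).round(1),"fit slope",np.polyfit(bk[:,0],bk[:,2],1).round(3),"yaw slope",np.polyfit(bk[:,1],bk[:,2],1).round(3))
r=M[(M[:,0]<-4)&(M[:,0]>-20)];print("y at back",np.percentile(r[:,1],[1,99]).round(1))
```

```text
9.3 [37.3, 25.1, 143.8, 208.3, 55.2, -95.8] [444.1 270.5 159.4] [180.  -65.2  11.9]
want [443.5 270.  157.9] [180.  -65.   11.8]
7357 4310
up [-7.4 -3.2 -0.2  0.6  1.3]
y [-29.5 -23.6   1.8  27.6  33.2]
z [-15.4 -14.7  -4.9   7.9  10.9]
back w [-15.3 -14.7 -14.2] fit slope [ 1.000e-03 -1.472e+01] yaw slope [-7.000e-03 -1.473e+01]
y at back [-29.5  33.1]
```

View pics/w4.png

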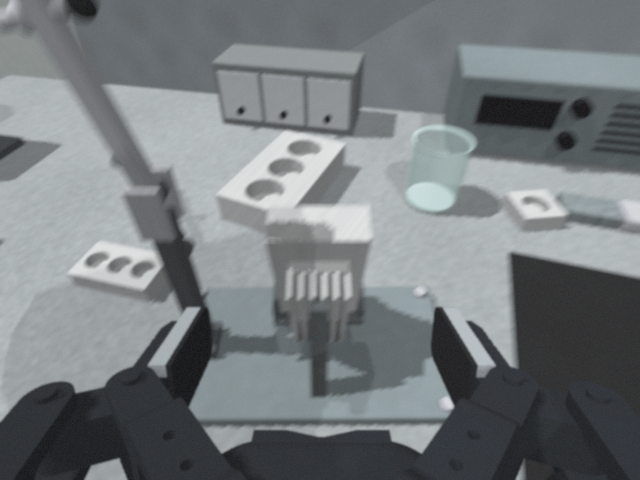

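The wrist view shows the mould's back and top at (320,225) and the fins below, centred between the fingers. Its tilt and yaw match the model to about 0.5°, with offsets under 2 mm. I'll advance and grip.

Emit:
send_rows(series=[0.085,0.0257,0.0059,-0.0133,0,0,0,0.085,0.0257,0.0059,-0.0133,0,0,0,0.085,0.0257,0.0059,-0.0133,0,0,0,0.085,0,0,0,0,0,0,0.0,0,0,0,0,0,0,0.0,0,0,0,0,0,0,0.0,0,0,0,0,0,0])

```text
t: 10.22
tcp_pos: [521.5, 288.0, 123.1]
orientation: [179.9, -65.5, 12.0]
ft_force: [-3.1, -3.1, 5.9]
width: 57.8
grip_force: 62.4
```

Run:
```python
from plan import *
from cell import monitor
s=monitor.read_state();q=s['qpos'];print(s['t'],q.round(1).tolist(),s['tcp_pos'].round(1),s['orientation'].round(1),s['ft_force'].round(1))
p0=s['tcp_pos'];R0=Ro.from_euler('xyz',s['orientation'],degrees=True)
A=ik(p0+45*up,R0,q);B=ik(p0+45*up+[ -20,-60,150],R0,A.x)
pr,Rr=rap((510,8),5,4+90);Cc=[ik(pr,Rr,x) for x in ([-12,30,140,165,35,85],[-12,30,140,180,45,80])]
print([ (x.cost.round(2),x.x.round(0).tolist()) for x in(A,B,*Cc)])
tp,tR=rap((562,-310),21.9,3+60);D2=ik(tp,tR,Cc[0].x);print(D2.cost,D2.x.round(0))
tp,tR=rap((562,-310),21.9,3+2);D2=ik(tp,tR,D2.x);print(D2.cost,D2.x.round(0))
emit([q,A.x,B.x],0.0,tr=40)
```

```text
10.225 [31.4, 33.8, 135.3, 201.8, 55.2, -94.5] [521.5 288.  123.1] [179.9 -65.5  12. ] [-3.1 -3.1  5.9]
[(np.float64(0.0), [32.0, 25.0, 135.0, 205.0, 48.0, -99.0]), (np.float64(0.0), [23.0, -3.0, 132.0, 217.0, 17.0, -121.0]), (np.float64(0.0), [-19.0, 14.0, 138.0, 121.0, 18.0, 129.0]), (np.float64(0.0), [-19.0, 14.0, 138.0, 121.0, 18.0, 129.0])]
3.748697875007957e-26 [-58.  35. 102.  55.  51. 150.]
2.7531762126624397e-26 [-58.  41. 103.  60.  47. 142.]
seg 2 tcp [[521.0, 288.0, 123.0]]
seg 5 tcp [[510.0, 286.0, 167.0], [501.0, 232.0, 286.0]]
[0.0, -0.0048, -0.0014, 0.0222, -0.0016, -0.0007, -0.0014, 0.0, -0.0065, -0.001, 0.0216, 0.0016, 0.0007, 0.0014, 0.0, 0.0035, -0.0167, 0.0293, -0.0095, 0.0038, -0.0193, 0.0, -0.0004, -0.0147, 0.0295, -0.0036, 0.0038, -0.0102, 0.0, -0.0041, -0.0123, 0.0299, 0.0013, 0.0019, -0.0004, 0.0, -0.0077, -0.0096, 0.0304, 0.0049, -0.0019, 0.0098, 0.0, -0.0112, -0.0068, 0.031, 0.007, -0.0075, 0.0201]
```

Emit:
send_rows(series=[0.0,-0.0048,-0.0014,0.0222,-0.0016,-0.0007,-0.0014,0.0,-0.0065,-0.001,0.0216,0.0016,0.0007,0.0014,0.0,0.0035,-0.0167,0.0293,-0.0095,0.0038,-0.0193,0.0,-0.0004,-0.0147,0.0295,-0.0036,0.0038,-0.0102,0.0,-0.0041,-0.0123,0.0299,0.0013,0.0019,-0.0004,0.0,-0.0077,-0.0096,0.0304,0.0049,-0.0019,0.0098,0.0,-0.0112,-0.0068,0.031,0.007,-0.0075,0.0201])

```text
t: 11.1
tcp_pos: [488.2, 225.7, 313.6]
orientation: [179.9, -65.0, 12.1]
ft_force: [1.0, -0.2, -5.8]
width: 57.3
grip_force: 69.4
```

Run:
```python
from plan import *
from h import *
s=monitor.read_state();q=s['qpos'];print(s['t'],q.round(1).tolist(),s['tcp_pos'].round(1),s['orientation'].round(1),s['ft_force'].round(1),s['width'].round(1))
R0=Ro.from_euler('xyz',s['orientation'],degrees=True);tx,ty,tz=R0.as_matrix().T
# expected mould frame from the grasp geometry
cb,sb=np.cos(b),np.sin(b); zmh=cb*tz+sb*tx ; uph=-sb*tz+cb*tx
print("chk zm",zmh.round(2),"up",uph.round(2))
p,d,m=snap("wrist");Q=cloud(d,m)
# wrist cam: points behind in tool frame
L=(Q-s['tcp_pos']);U=L@uph;W=L@zmh;V=L@ty
k=(abs(V)<26)&(U>-90)&(U<60)&(abs(W)<40);print(k.sum())
e=k&(W<8)&(W>-30)
for u0 in range(-40,50,6):
    c=k&(U>u0)&(U<u0+6)
    if c.sum()>20: print(u0,c.sum(),np.percentile(W[c],[5,50,95]).round(1))
p2,d2,m2=snap("side")
c=np.hstack([cv2.resize(p,(400,300)),cv2.resize(p2[60:260,150:400],(375,300))]);cv2.imwrite("pics/w5.png",c[...,::-1])
for az in(45,60,75):
  for z in(8,40,100,160):
    pr,Rr=rap((510,8),az,z);x=min((ik(pr,Rr,x0) for x0 in([-38,37,116,56,50,126],[-36,20,110,60,40,130])),key=lambda r:r.cost);print(az,z,round(x.cost,2),x.x.round(0).tolist())
```

```text
Traceback (most recent call last):
AttributeError: 'float' object has no attribute 'round'
```

Run:
```python
from plan import *
from h import *
s=monitor.read_state();q=s['qpos'];print(s['t'],q.round(1).tolist())
R0=Ro.from_euler('xyz',s['orientation'],degrees=True);tx,ty,tz=R0.as_matrix().T
cb,sb=np.cos(b),np.sin(b); zmh=cb*tz+sb*tx ; uph=-sb*tz+cb*tx
print("chk zm",zmh.round(2),"up",uph.round(2))
p,d,m=snap("wrist");Q=cloud(d,m)
L=(Q-s['tcp_pos']);U=L@uph;W=L@zmh;V=L@ty
k=(abs(V)<26)&(U>-90)&(U<60)&(abs(W)<40);print(k.sum())
for u0 in range(-40,50,6):
    c=k&(U>u0)&(U<u0+6)
    if c.sum()>20: print(u0,c.sum(),np.percentile(W[c],[5,50,95]).round(1))
p2,d2,m2=snap("side")
c=np.hstack([cv2.resize(p,(400,300)),cv2.resize(p2[60:260,150:400],(375,300))]);cv2.imwrite("pics/w5.png",c[...,::-1])
for az in(45,60,75):
  for z in(8,40,100,160):
    pr,Rr=rap((510,8),az,z);x=min((ik(pr,Rr,x0) for x0 in([-38,37,116,56,50,126],[-36,20,110,60,40,130])),key=lambda r:r.cost);print(az,z,round(x.cost,2),x.x.round(0).tolist())
```

```text
11.1 [22.7, -3.3, 131.9, 216.5, 16.3, -120.9]
chk zm [0.94 0.2  0.26] up [-0.25 -0.05  0.97]
17621
-40 570 [-33.5 -32.6 -31.7]
-34 604 [-31.9 -31.2 -30.3]
-28 635 [-30.6 -29.7 -28.9]
-22 689 [-29.2 -28.2 -27.4]
-16 738 [-27.7 -26.8 -26. ]
-10 790 [-26.3 -25.4 -24.6]
-4 855 [-24.9 -24.  -23. ]
2 925 [-23.5 -22.5 -21.6]
8 1024 [-22.  -21.  -20.2]
14 1111 [-20.5 -19.6 -18.5]
20 6474 [-18.6  -6.3   6.3]
26 1045 [-17.7 -15.8 -12.4]
45 8 0.0 [-38.0, 34.0, 126.0, 74.0, 42.0, 121.0]
45 40 0.0 [-38.0, 29.0, 125.0, 68.0, 43.0, 129.0]
45 100 0.0 [-38.0, 21.0, 123.0, 59.0, 48.0, 142.0]
45 160 0.0 [-38.0, 14.0, 119.0, 51.0, 55.0, 154.0]
60 8 0.0 [-38.0, 36.0, 117.0, 56.0, 50.0, 126.0]
60 40 0.0 [-38.0, 32.0, 116.0, 53.0, 53.0, 131.0]
60 100 0.0 [-38.0, 25.0, 114.0, 48.0, 59.0, 140.0]
60 160 0.0 [-38.0, 19.0, 110.0, 45.0, 65.0, 148.0]
75 8 0.0 [-36.0, 40.0, 107.0, 44.0, 59.0, 127.0]
75 40 0.0 [-36.0, 36.0, 106.0, 43.0, 62.0, 130.0]
75 100 0.0 [-36.0, 30.0, 104.0, 40.0, 68.0, 136.0]
75 160 0.0 [-36.0, 25.0, 101.0, 39.0, 75.0, 142.0]
```

View pics/w5.png

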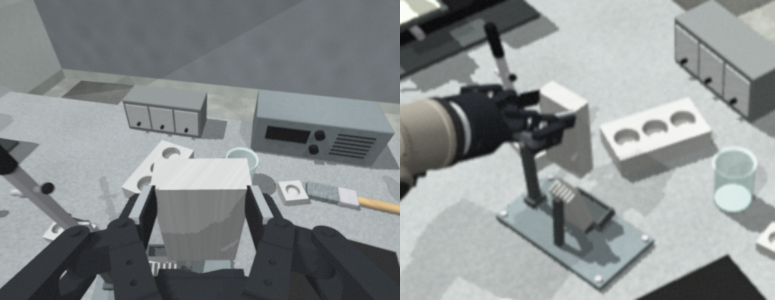

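The mould is out and held (left: upright between the fingers; right: the stand is empty). It pivoted about 13° in the pads to hang plumb, so the off-centre grip is torsionally weak. I'll unflip the wrist high up, lay the mould face-down on the mat, then regrip it at its middle with the tool vertical for rapping.

Run:
```python
from plan import *
from cell import monitor
s=monitor.read_state();q=s['qpos']
az=0.;h=np.array([1.,0,0]);yy=np.array([0,1.,0])
E0=ik(np.array([550,8,260.]),RT(-Z,-yy),[-8,20,80,0,80,82]);print(E0.cost,E0.x.round(0))
V=[8,-4,112,108,23,-18]
print(fk(V,P,S)[0],fk(V,P,S)[1].as_matrix()[:,2].round(2))
emit([q,V,E0.x],0.0,step=10.5,rot=.165)
```

```text
2.2415374769778154e-27 [-7. 20. 78.  0. 81. 83.]
[583.1433175  284.77378125 509.43525822] [ 0.85  0.5  -0.17]
seg 11 tcp [[489.0, 225.0, 317.0], [546.0, 256.0, 423.0], [571.0, 283.0, 491.0]]
seg 16 tcp [[583.0, 285.0, 509.0], [596.0, 323.0, 479.0], [593.0, 295.0, 393.0], [578.0, 183.0, 302.0], [550.0, 8.0, 260.0]]
[0.0, 0.0178, 0.007, 0.0284, 0.0325, -0.0577, 0.0142, 0.0, 0.0153, 0.0076, 0.0274, 0.0312, -0.0521, 0.0202, 0.0, 0.0129, 0.008, 0.0259, 0.0288, -0.0455, 0.0255, 0.0, 0.0106, 0.0082, 0.0239, 0.0255, -0.0382, 0.0299, 0.0, 0.0086, 0.008, 0.0215, 0.0212, -0.0301, 0.033, 0.0, 0.0069, 0.0075, 0.0187, 0.0162, -0.0216, 0.0346, 0.0, 0.0055, 0.0065, 0.0156, 0.0106, -0.0127, 0.0345, 0.0, 0.0046, 0.0051, 0.0123, 0.0047, -0.0039, 0.0326, 0.0, 0.0041, 0.0031, 0.0091, -0.0012, 0.0047, 0.0289, 0.0, 0.0039, 0.0007, 0.006, -0.0071, 0.0128, 0.0232, 0.0, 0.0041, -0.0022, 0.0032, -0.0126, 0.0201, 0.0158, 0.0, 0.0056, 0.0135, -0.0004, 0.0028, 0.0188, 0.0587]
[0.0, 0.0039, 0.0114, -0.0054, -0.0032, 0.0327, 0.0568, 0.0, 0.0025, 0.0085, -0.01, -0.0097, 0.0462, 0.0526, 0.0, 0.0013, 0.0048, -0.0143, -0.0166, 0.0588, 0.0462, 0.0, 0.0003, 0.0006, -0.018, -0.0237, 0.0702, 0.0377, 0.0, -0.0006, -0.0042, -0.0209, -0.031, 0.0801, 0.0274, 0.0, -0.0013, -0.0094, -0.0231, -0.0384, 0.0884, 0.0155, 0.0, -0.002, -0.0148, -0.0244, -0.0459, 0.0947, 0.0024, 0.0, -0.0026, -0.0203, -0.0247, -0.0533, 0.099, -0.0117, 0.0, -0.0033, -0.0257, -0.0241, -0.0607, 0.1011, -0.0262, 0.0, -0.004, -0.0308, -0.0225, -0.0681, 0.1011, -0.041, 0.0, -0.0048, -0.0355, -0.0201, -0.0754, 0.099, -0.0555, 0.0, -0.0056, -0.0396, -0.0168, -0.0828, 0.0949, -0.0694]
[0.0, -0.0065, -0.0429, -0.0129, -0.0901, 0.0889, -0.0825, 0.0, -0.0074, -0.0454, -0.0084, -0.0975, 0.0814, -0.0943, 0.0, -0.0084, -0.0469, -0.0034, -0.105, 0.0724, -0.1046]
```

Emit:
send_rows(series=[0.0,0.0178,0.007,0.0284,0.0325,-0.0577,0.0142,0.0,0.0153,0.0076,0.0274,0.0312,-0.0521,0.0202,0.0,0.0129,0.008,0.0259,0.0288,-0.0455,0.0255,0.0,0.0106,0.0082,0.0239,0.0255,-0.0382,0.0299,0.0,0.0086,0.008,0.0215,0.0212,-0.0301,0.033,0.0,0.0069,0.0075,0.0187,0.0162,-0.0216,0.0346,0.0,0.0055,0.0065,0.0156,0.0106,-0.0127,0.0345,0.0,0.0046,0.0051,0.0123,0.0047,-0.0039,0.0326,0.0,0.0041,0.0031,0.0091,-0.0012,0.0047,0.0289,0.0,0.0039,0.0007,0.006,-0.0071,0.0128,0.0232,0.0,0.0041,-0.0022,0.0032,-0.0126,0.0201,0.0158,0.0,0.0056,0.0135,-0.0004,0.0028,0.0188,0.0587])

```text
t: 12.7
tcp_pos: [590.0, 299.9, 502.7]
orientation: [-151.4, -77.2, 4.6]
ft_force: [-0.2, 1.1, -5.3]
width: 56.9
grip_force: 72.4
```

Emit:
send_rows(series=[0.0,0.0039,0.0114,-0.0054,-0.0032,0.0327,0.0568,0.0,0.0025,0.0085,-0.01,-0.0097,0.0462,0.0526,0.0,0.0013,0.0048,-0.0143,-0.0166,0.0588,0.0462,0.0,0.0003,0.0006,-0.018,-0.0237,0.0702,0.0377,0.0,-0.0006,-0.0042,-0.0209,-0.031,0.0801,0.0274,0.0,-0.0013,-0.0094,-0.0231,-0.0384,0.0884,0.0155,0.0,-0.002,-0.0148,-0.0244,-0.0459,0.0947,0.0024,0.0,-0.0026,-0.0203,-0.0247,-0.0533,0.099,-0.0117,0.0,-0.0033,-0.0257,-0.0241,-0.0607,0.1011,-0.0262,0.0,-0.004,-0.0308,-0.0225,-0.0681,0.1011,-0.041,0.0,-0.0048,-0.0355,-0.0201,-0.0754,0.099,-0.0555,0.0,-0.0056,-0.0396,-0.0168,-0.0828,0.0949,-0.0694])

```text
t: 14.2
tcp_pos: [572.1, 143.2, 278.5]
orientation: [-165.4, -15.1, 14.4]
ft_force: [0.5, 0.5, -6.8]
width: 56.5
grip_force: 64.6
```

Emit:
send_rows(series=[0.0,-0.0065,-0.0429,-0.0129,-0.0901,0.0889,-0.0825,0.0,-0.0074,-0.0454,-0.0084,-0.0975,0.0814,-0.0943,0.0,-0.0084,-0.0469,-0.0034,-0.105,0.0724,-0.1046,0.0,0,0,0,0,0,0,0.0,0,0,0,0,0,0])

```text
t: 14.82
tcp_pos: [551.3, 9.9, 255.9]
orientation: [-179.9, 0.4, 0.1]
ft_force: [0.2, -0.4, -5.1]
width: 56.0
grip_force: 64.5
```

Run:
```python
from plan import *
from h import *
s=monitor.read_state();print(s['t'],s['qpos'].round(1).tolist(),s['tcp_pos'].round(1),s['orientation'].round(1),s['width'])
p,d,m=snap("wrist");Q=cloud(d,m)
L=Q-s['tcp_pos']
k=(abs(L[...,1])<25)&(abs(L[...,0])<120)&(L[...,2]>-80)&(L[...,2]<110)&(Q[...,2]>40);print(k.sum())
for x0 in range(-100,60,8):
    c=k&(L[...,0]>x0)&(L[...,0]<x0+8)
    if c.sum()>20: print(x0,c.sum(),np.percentile(L[c][:,2],[5,50,95]).round(1))
p2,d2,m2=snap("side");cv2.imwrite("pics/s6.png",np.hstack([cv2.resize(p,(400,300)),cv2.resize(p2[100:340,200:500],(375,300))])[...,::-1])
```

```text
14.825 [-6.9, 20.9, 78.0, -0.0, 81.6, 82.9] [551.3   9.9 255.9] [-1.799e+02  4.000e-01  1.000e-01] 55.97382598006662
21083
4 7167 [ 29.3  99.4 107.6]
12 10090 [ 26.8 101.5 109.1]
20 2818 [23.2 25.1 26.8]
28 1006 [22.1 23.3 24.5]
```

View pics/s6.png

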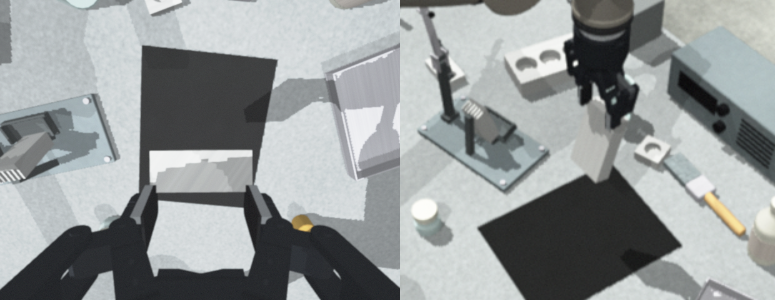

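The wrist view shows the mould's upper end between the fingers at (200,172), and the side view shows it hanging over the mat at (600,140). Only its top back corner is pinched, so it acts as a loose hinge. I'll lower it now onto its end on the mat.

Emit:
send_rows(series=[0.0,-0.01,0,-0.02,0,0,0,0.0,-0.025,0,-0.03,0,0,0,0.0,-0.03,0,-0.04,0,0,0,0.0,-0.025,0,-0.035,0,0,0,0.0,-0.01,0,-0.02,0,0,0,0.0,0,0,-0.007,0,0,0,0.0,0,0,-0.003,0,0,0,0.0,0,0,0,0,0,0])

```text
t: 15.92
tcp_pos: [453.6, 8.8, 103.6]
orientation: [179.9, 0.1, 0.1]
ft_force: [1.5, 0.3, -6.1]
width: 55.6
grip_force: 64.7
```

Run:
```python
from plan import *
from h import *
s=monitor.read_state();print(s['t'],s['tcp_pos'].round(1),s['ft_force'].round(1),s['width'])
p,d,m=snap("wrist");Q=cloud(d,m)
L=Q-s['tcp_pos']
k=(abs(L[...,1])<25)&(abs(L[...,0])<120)&(L[...,2]>-60)&(L[...,2]<50)&(Q[...,2]>40)
for x0 in range(-40,60,6):
    c=k&(L[...,0]>x0)&(L[...,0]<x0+6)
    if c.sum()>20: print(x0,c.sum(),np.percentile(L[c][:,2],[5,50,95]).round(1))
A,D2,M2=snap("side");T=cloud(D2,M2);k=(T[...,0]>380)&(T[...,0]<520)&(abs(T[...,1]-10)<45)&(T[...,2]>8)&(T[...,2]<100)
# side-face points (y ~ -22)
f=T[k];f=f[abs(f[:,1]-10+32)<6]
for z0 in range(8,100,12):
    c=f[(f[:,2]>=z0)&(f[:,2]<z0+12)]
    if len(c)>4: print("side z",z0,len(c),np.percentile(c[:,0],[4,96]).round(0),np.median(c[:,1]).round(0))
```

```text
15.925 [453.6   8.8 103.6] [ 1.5  0.3 -6.1] 55.60001446179481
2 721 [29.5 30.7 31.7]
8 2220 [-45.3  29.5  30.9]
14 2180 [-11.1  27.9  29.3]
20 2341 [-9.9 26.1 27.5]
26 1883 [19.7 24.6 25.9]
side z 8 44 [385. 506.] -23.0
side z 20 39 [425. 452.] -23.0
side z 32 41 [428. 454.] -22.0
side z 44 49 [431. 458.] -23.0
side z 56 48 [434. 461.] -23.0
side z 68 51 [437. 466.] -23.0
side z 80 50 [442. 471.] -22.0
side z 92 34 [447. 472.] -23.0
```

Emit:
send_rows(series=[0.0,0,0,-0.008,0,0,0,0.0,0,0,-0.005,0,0,0,0.0,0.0132,0,-0.0022,0,0,0,0.0,0.0128,0,-0.0038,0,0,0,0.0,0.0122,0,-0.0054,0,0,0,0.0,0.0114,0,-0.0069,0,0,0,0.0,0.0105,0,-0.0083,0,0,0,0.0,0.0093,0,-0.0096,0,0,0,0.0,0.008,0,-0.0107,0,0,0,0.0,0.0066,0,-0.0116,0,0,0])

```text
t: 17.27
tcp_pos: [537.5, 8.7, 30.6]
orientation: [179.9, 0.1, 0.1]
ft_force: [4.1, 1.0, 1.5]
width: 55.7
grip_force: 92.7
```

```bash
cat > side.py <<'E'
from plan import *
from h import *
s=monitor.read_state();print(s['t'],s['tcp_pos'].round(1),s['ft_force'].round(1),s['width'])
A,D2,M2=snap("side");T=cloud(D2,M2);k=(T[...,0]>380)&(T[...,0]<620)&(abs(T[...,1]-10)<45)&(T[...,2]>8)&(T[...,2]<130)
f=T[k];f=f[abs(f[:,1]-10+32)<6]
for z0 in range(8,120,8):
    c=f[(f[:,2]>=z0)&(f[:,2]<z0+8)]
    if len(c)>4: print("side z",z0,len(c),np.percentile(c[:,0],[4,50,96]).round(0),np.median(c[:,1]).round(0))
E
python3 side.py
```

```text
17.275 [537.5   8.7  30.6] [4.1 1.  1.5] 55.7175206082114
side z 8 73 [387. 460. 610.] -23.0
side z 16 48 [442. 471. 498.] -24.0
side z 24 78 [438. 467. 527.] -23.0
side z 32 118 [442. 475. 542.] -22.0
side z 40 103 [467. 497. 544.] -22.0
side z 48 67 [492. 516. 547.] -22.0
side z 56 11 [518. 527. 531.] -22.0
side z 64 9 [525. 527. 532.] -24.0
side z 72 12 [527. 528. 533.] -25.0
side z 80 8 [526. 528. 531.] -24.0
side z 88 7 [527. 527. 531.] -23.0
side z 104 18 [525. 531. 544.] -25.0
side z 112 11 [524. 528. 544.] -25.0
```

The lay-down works: the mould is about 18° from flat, face-down. I'll finish the arc, release and go up.

Emit:
send_rows(series=[0.0,0.0051,0,-0.0124,0,0,0,0.0,0.0034,0,-0.0105,0,0,0,0.0,0,0,0,0,0,0,0.03,0,0,0,0,0,0,0.085,0,0,0,0,0,0,0.085,0,0,0,0,0,0,0.085,0,0,0.05,0,0,0,0.085,-0.03,0,0.05,0,0,0,0.085,-0.02,0,0.02,0,0,0,0.085,0,0,0,0,0,0])

```text
t: 18.58
tcp_pos: [494.7, 8.9, 129.9]
orientation: [179.9, 0.0, 0.1]
ft_force: [-0.2, -0.4, 0.0]
width: 84.9
grip_force: 0.0
```

```bash
cat > top.py <<'E'
from plan import *
from h import *
s=monitor.read_state();print(s['t'],s['tcp_pos'].round(1),s['ft_force'].round(1),s['width'])
for n in("side","top","wrist"):
    p,d,m=snap(n);T=cloud(d,m);np.savez(f"n_{n}.npz",p=p,P=T)
    k=(T[...,0]>380)&(T[...,0]<650)&(abs(T[...,1]-8)<100)&(T[...,2]>23)&(T[...,2]<42)
    nn,l,st,_=cv2.connectedComponentsWithStats(k.astype(np.uint8))
    for i in range(1,nn):
        q=T[l==i]
        if len(q)>150: r=cv2.minAreaRect(q[:,:2].astype(np.float32));print(n,len(q),np.round(r[0],1),np.round(r[1],1),round(r[2],1),"z",np.percentile(q[:,2],[5,50,95]).round(1))
E
python3 top.py
```

```text
18.575 [494.7   8.9 129.9] [-0.2 -0.4  0. ] 84.9015103656799
side 1507 [ 4.985e+02 -2.000e-01] [ 69.  118.7] 81.5 z [26.8 31.2 35. ]
wrist 14386 [497.6   0.8] [ 64.2 116.6] 81.5 z [30.2 31.4 32.4]
```

The mould lies flat face-down at (498, 0.5), yaw −8.5°, with its top at z=31. I'll regrip it at its middle with the tool vertical.

Emit:
send_rows(series=[0.085,0.0032,-0.0084,-0.03,0,0,-0.148,0.085,0,0,-0.045,0,0,0,0.085,0,0,-0.035,0,0,0,0.085,0,0,-0.015,0,0,0,0.085,0,0,0,0,0,0,0.0,0,0,0,0,0,0,0.0,0,0,0,0,0,0,0.0,0,0,0,0,0,0,0.0,0,0,0.02,0,0,0,0.0,0,0,0.03,0,0,0,0.0,0,0,0.02,0,0,0,0.0,0,0,0,0,0,0])

```text
t: 20.23
tcp_pos: [499.6, 0.2, 75.6]
orientation: [180.0, -0.1, -8.4]
ft_force: [-0.5, 0.2, 0.0]
width: -0.3
grip_force: 0.0
```

```bash
python3 top.py
python3 - <<'E'
from h import *
T=np.load("n_side.npz")["P"];k=(T[...,0]>420)&(T[...,0]<580)&(T[...,1]>-60)&(T[...,1]<60)&(T[...,2]>40)&(T[...,2]<120)
q=T[k]
for x0 in range(430,570,10):
    c=q[(q[:,0]>=x0)&(q[:,0]<x0+10)&(abs(q[:,1]+32)<8)]
    if len(c)>4: print(x0,len(c),np.percentile(c[:,2],[5,95]).round(0))
E
```

```text
20.225 [4.996e+02 2.000e-01 7.560e+01] [-0.5  0.2  0. ] -0.26822989708260114
side 1518 [498.4  -0.5] [ 70.4 118.5] 81.6 z [26.3 31.2 35.1]
top 187 [450.6   3.5] [56.  17.1] 81.3 z [25.6 29.2 33.4]
wrist 18028 [497.7   1. ] [ 64.3 116.7] 81.5 z [30.3 31.3 32.4]
```

The grip closed on nothing: width is 0 and the mould hasn't moved. I'll go down again and check the grip before lifting.

Emit:
send_rows(series=[0.085,0,0,0,0,0,0,0.085,0,0,0,0,0,0,0.085,-0.0018,0.0004,0,0,0,0,0.085,0,0,-0.03,0,0,0,0.085,0,0,-0.03,0,0,0,0.085,0,0,-0.01,0,0,0,0.085,0,0,0,0,0,0,0.0,0,0,0,0,0,0,0.0,0,0,0,0,0,0,0.0,0,0,0,0,0,0,0.0,0,0,0,0,0,0])

```text
t: 21.75
tcp_pos: [500.9, 0.2, 8.5]
orientation: [180.0, -0.5, -8.4]
ft_force: [0.8, 7.5, 25.1]
width: 11.6
grip_force: 11.9
```

Run:
```python
from h import *
p,d,m=snap("wrist");a,d2,m2=snap("side");cv2.imwrite("pics/g7.png",np.hstack([cv2.resize(p,(400,300)),cv2.resize(a[200:360,250:450],(375,300))])[...,::-1])
s=monitor.read_state();print(s['tcp_pos'],s['width'],s['grip_force'],s['ft_force'],s['qpos'].round(1))
```

```text
[5.01061042e+02 3.44280993e-01 8.24391096e+00] 0.09443579681893725 15.70160971954465 [-1.51559692  1.18278702 32.27768009] [ -8.7  31.9 105.1  -0.   42.5  89.7]
```

View pics/g7.png

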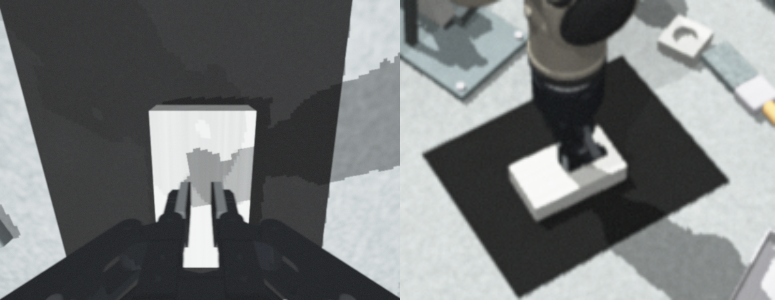

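The fingers rode up over the top: the pads touched only near their tips and tilted. I'll lift, recheck the mould's pose and grip about 5 mm deeper.

Emit:
send_rows(series=[0.0,0,0,0.05,0,0,0,0.085,0,0,0.03,0,0,0,0.085,0,0,0,0,0,0,0.085,0,0,0,0,0,0,0.085,0,0,0,0,0,0])

```text
t: 22.48
tcp_pos: [495.5, 0.9, 82.5]
orientation: [180.0, 0.3, -8.4]
ft_force: [-0.0, -1.2, -0.4]
width: 72.0
grip_force: 0.0
```

```bash
python3 top.py; python3 -c "
from h import *
print(monitor.read_state()['orientation'])"
```

```text
22.475 [495.5   0.9  82.5] [-0.  -1.2 -0.4] 72.01422013932141
side 1365 [498.   -1.6] [ 68.8 118. ] 82.4 z [26.5 30.9 34.8]
top 163 [449.3   2.7] [54.6 14.9] 81.3 z [25.8 29.2 33.3]
wrist 19935 [497.6   0.9] [ 64.3 116.7] 81.5 z [30.3 31.3 32.4]
[179.95544284   0.27012292  -8.41540649]
```

Emit:
send_rows(series=[0.085,0.002,0,-0.03,0,0,0,0.085,0,0,-0.03,0,0,0,0.085,0,0,-0.015,0,0,0,0.085,0,0,-0.008,0,0,0,0.085,0,0,0,0,0,0,0.0,0,0,0,0,0,0,0.0,0,0,0,0,0,0])

```text
t: 23.5
tcp_pos: [499.1, 0.3, 2.3]
orientation: [179.9, 0.0, -8.4]
ft_force: [-4.2, -2.1, 13.4]
width: 59.6
grip_force: 61.3
```

Emit:
send_rows(series=[0.0,0,0,0,0,0,0])

```text
t: 23.62
tcp_pos: [499.1, 0.4, 2.5]
orientation: [179.9, 0.0, -8.4]
ft_force: [-4.2, -1.9, 12.3]
width: 58.7
grip_force: 61.4
```

Emit:
send_rows(series=[0.0,0,0,-0.004,0,0,0,0.0,0,0,0,0,0,0])

```text
t: 23.88
tcp_pos: [499.3, 0.3, 1.9]
orientation: [179.9, -0.1, -8.4]
ft_force: [-16.0, -0.6, 50.7]
width: 58.9
grip_force: 76.6
```

Emit:
send_rows(series=[0.0,0,0,0.006,0,0,0,0.0,0,0,0.015,0,0,0])

```text
t: 24.12
tcp_pos: [498.8, 1.4, 18.8]
orientation: [180.0, 0.1, -8.4]
ft_force: [0.7, 1.6, -0.6]
width: 32.7
grip_force: 1.2
```

Emit:
send_rows(series=[0.0,0,0,0.015,0,0,0])

```text
t: 24.25
tcp_pos: [498.5, 1.0, 33.6]
orientation: [180.0, 0.1, -8.4]
ft_force: [0.7, 0.3, 0.3]
width: 12.2
grip_force: 0.6
```

It slipped again: with the tool vertical only the pad tips reach, and they wedge off. A tool tilted about 57° along the mould's length gives deeper pad contact and still clears the mat and the mould. I'll check reach and obstacles for that.

Run:
```python
from plan import *
from h import *
s=monitor.read_state();q=s['qpos'];print(s['t'],q.round(1),s['tcp_pos'].round(1))
az=np.radians(-8.5);h=np.array([np.cos(az),np.sin(az),0]);yy=np.cross(Z,h)
c=np.array([497.7,0.9,4.])
def pose(bb,off,clr,lift=0,tipoff=4.):
    # tool z pointing toward -h and down ; grasp 'off' mm toward +h from centre; lowest tip corner clr above mat
    bb=np.radians(bb);tz=-np.sin(bb)*h-np.cos(bb)*Z
    tip_z=clr+11*np.sin(bb)          # tip centre above face
    g_h=tip_z+16*np.cos(bb)          # ref point 16 behind tip
    g=c+off*h+[0,0,g_h+lift]
    return g+(16+tipoff)*tz, RT(tz,-yy)
for bb in(45,52,57,62):
    for lift in(0,60):
        p,R=pose(bb,4,1.5,lift);r=min((ik(p,R,x0) for x0 in([-8,50,50,0,120,85],q)),key=lambda r:r.cost);print(bb,lift,round(r.cost,2),r.x.round(0).tolist(),p.round(1))
    W=p-335*R.as_matrix()[:,2];print("wrist",W.round(0))
T=np.load("top.npz")["P"]
for x0 in range(620,900,20):
    k=(T[...,0]>x0)&(T[...,0]<x0+20)&(T[...,1]>-120)&(T[...,1]<90);print(x0,np.nanpercentile(T[k][:,2],98).round(0) if k.any() else None,end="; ")
```

```text
24.25 [-8.700e+00  2.950e+01  1.038e+02 -1.000e-01  4.680e+01  8.980e+01] [498.5   1.   33.6]
45 0 0.0 [-9.0, 57.0, 66.0, -0.0, 102.0, 90.0] [487.7   2.4  10.4]
45 60 0.0 [-9.0, 53.0, 65.0, -0.0, 107.0, 90.0] [487.7   2.4  70.4]
wrist [722. -33. 307.]
52 0 0.0 [-9.0, 62.0, 60.0, -0.0, 110.0, 90.0] [486.1   2.6  11.7]
52 60 0.0 [-9.0, 58.0, 60.0, -0.0, 115.0, 90.0] [486.1   2.6  71.7]
wrist [747. -36. 278.]
57 0 0.0 [-9.0, 65.0, 56.0, -0.0, 116.0, 90.0] [485.1   2.8  12.5]
57 60 0.0 [-9.0, 61.0, 56.0, -0.0, 120.0, 90.0] [485.1   2.8  72.5]
wrist [763. -39. 255.]
62 0 0.0 [-9.0, 69.0, 52.0, -0.0, 121.0, 90.0] [484.2   2.9  13.3]
62 60 0.0 [-9.0, 64.0, 52.0, -0.0, 125.0, 90.0] [484.2   2.9  73.3]
wrist [777. -41. 231.]
620 9.0; 640 8.0; 660 5.0; 680 4.0; 700 20.0; 720 23.0; 740 24.0; 760 22.0; 780 4.0; 800 5.0; 820 4.0; 840 100.0; 860 121.0; 880 122.0;
```

Emit:
send_rows(series=[0.085,0,0,0.05,0,0,0,0.085,0,0,0.045,0,0,0,0.085,-0.0022,0.0003,0,0.0245,0.164,0,0.085,-0.0022,0.0003,0,0.0245,0.164,0,0.085,-0.0022,0.0003,0,0.0245,0.164,0,0.085,-0.0022,0.0003,0,0.0245,0.164,0,0.085,-0.0022,0.0003,-0.02,0.0245,0.164,0,0.085,-0.0022,0.0003,-0.035,0.0245,0.164,0,0.085,0,0,0,0,0,0])

```text
t: 25.38
tcp_pos: [480.7, 2.8, 62.0]
orientation: [-180.0, 58.5, -8.4]
ft_force: [-1.6, 1.2, -0.9]
width: 84.4
grip_force: 0.0
```

```bash
python3 top.py; python3 -c "
from h import *
s=monitor.read_state();print(s['orientation'],s['qpos'].round(1))"
```

```text
25.375 [480.7   2.8  62. ] [-1.6  1.2 -0.9] 84.37859784967041
side 1398 [497.6  -4.9] [ 70.  119.1] 81.7 z [26.6 31.1 34.7]
wrist 20044 [498.2  -3.4] [ 64.4 118.7] 81.0 z [24.9 31.3 31.8]
[-179.94612519   56.71862103   -8.36644766] [ -8.6  60.7  55.7  -0.2 120.3  89.7]
```

```bash
python3 -c "
from h import *
s=monitor.read_state();print(s['t'],s['tcp_pos'].round(1),s['orientation'])"
```

```text
25.525 [486.4   2.3  76.1] [-179.94612519   56.71862103   -8.36644766]
```

Emit:
send_rows(series=[0.085,-0.001,-0.0038,-0.03,0,0,0,0.085,0,0,-0.025,0,0,0,0.085,0,0,-0.009,0,0,0,0.085,0,0,0,0,0,0,0.0,0,0,0,0,0,0,0.0,0,0,0,0,0,0])

```text
t: 26.28
tcp_pos: [484.9, -1.5, 9.8]
orientation: [-180.0, 57.1, -8.4]
ft_force: [3.4, -1.6, 4.7]
width: 62.7
grip_force: 66.1
```

Emit:
send_rows(series=[0.0,0,0,0,0,0,0])

```text
t: 26.4
tcp_pos: [484.9, -1.4, 9.8]
orientation: [-180.0, 57.1, -8.4]
ft_force: [4.2, -1.6, 6.7]
width: 62.8
grip_force: 66.2
```

The width holds at 62.8 mm, so this is a solid grip. I'll lift 60 mm.

Emit:
send_rows(series=[0.0,0,0,0.015,0,0,0,0.0,0,0,0.025,0,0,0,0.0,0,0,0.02,0,0,0,0.0,0,0,0,0,0,0])

```text
t: 26.9
tcp_pos: [485.1, -1.2, 70.6]
orientation: [-179.9, 56.9, -8.3]
ft_force: [-0.7, -0.1, -5.2]
width: 62.7
grip_force: 66.3
```

```bash
cat > held.py <<'E'
from plan import *
from h import *
s=monitor.read_state();R0=Ro.from_euler('xyz',s['orientation'],degrees=True);h=np.array([np.cos(np.radians(-8.5)),np.sin(np.radians(-8.5)),0]);yy=np.cross(Z,h)
p,d,m=snap("side");T=cloud(d,m);L=T-s['tcp_pos'];A=L@h;B=L@yy
k=(abs(B+32)<5)&(A>-80)&(A<100)&(T[...,2]>12)&(L[...,2]<60)
for a0 in range(-70,100,10):
    c=k&(A>a0)&(A<a0+10)
    if c.sum()>8: print(a0,c.sum(),np.percentile(T[c][:,2],[4,50,96]).round(0))
print(s['t'],s['tcp_pos'].round(1),s['width'],s['ft_force'].round(1))
E
python3 held.py
```

```text
-50 29 [68. 83. 92.]
-40 41 [65. 83. 95.]
-30 42 [68. 81. 93.]
-20 42 [69. 84. 94.]
-10 41 [66. 83. 95.]
0 42 [65. 81. 94.]
10 44 [68. 84. 96.]
20 35 [ 68.  94. 103.]
30 21 [ 66. 107. 111.]
40 16 [ 92. 113. 118.]
50 20 [ 65. 119. 125.]
60 35 [ 66. 124. 130.]
70 28 [108. 114. 128.]
80 22 [109. 115. 126.]
90 19 [115. 121. 130.]
26.9 [485.1  -1.2  70.6] 62.67568801455095 [-0.7 -0.1 -5.2]
```

The mould is level with its face at z≈65. First rap at about 0.32 m/s, then lift and look.

Emit:
send_rows(series=[0.0,0,0,-0.022,0,0,0,0.0,0,0,-0.042,0,0,0,0.0,0,0,0.002,0,0,0,0.0,0,0,0.02,0,0,0,0.0,0,0,0.05,0,0,0,0.0,0,0,0.03,0,0,0,0.0,0,0,0,0,0,0])

```text
t: 27.82
tcp_pos: [485.0, -1.2, 108.7]
orientation: [-179.9, 56.9, -8.3]
ft_force: [0.1, -0.7, -4.8]
width: 62.5
grip_force: 103.8
```

```bash
cat > but.py <<'E'
from h import *
s=monitor.read_state();print(s['t'],s['tcp_pos'].round(1),s['width'],s['ft_force'].round(1))
for n in("side","top"):
    p,d,m=snap(n);T=cloud(d,m);cv2.imwrite(f"pics/but_{n}_{s['t']:.1f}.png",p[...,::-1])
    k=((T[...,0]>370)&(T[...,0]<660)&(abs(T[...,1]-8)<112)&(T[...,2]>9)&(T[...,2]<24)).astype(np.uint8)
    nn,l,st,_=cv2.connectedComponentsWithStats(k)
    for i in range(1,nn):
        q=T[l==i]
        if len(q)>15: print(n,len(q),q.mean(0).round(0),np.ptp(q,0).round(0),"px",st[i,:2]+st[i,2:4]//2)
E
python3 but.py; python3 held.py|tail -20|awk 'NR%3==1'
```

```text
27.825 [485.   -1.2 108.7] 62.47678179215725 [ 0.1 -0.7 -4.8]
side 133 [531. -10.  15.] [30. 34. 12.] px [354 288]
side 132 [495.  -5.  15.] [29. 31. 15.] px [339 295]
side 137 [460.   1.  15.] [29. 32. 13.] px [325 302]
-50 25 [110. 124. 136.]
-20 42 [111. 125. 136.]
10 46 [109. 126. 137.]
40 15 [144. 148. 152.]
70 29 [142. 149. 162.]
27.925 [483.8  -1.1 105.8] 62.32491960980906 [ 0.5  0.5 -5. ]
```

All three buttons came out on the first rap and lie singly on the mat at (531,−10), (495,−5) and (460,1). Now I'll plan the tray placement, checking that the arm clears the bottle and the tray walls.

Run:
```python
from plan import *
from cell import monitor
S3=np.load("side.npz")["P"];T3=np.load("top.npz")["P"]
for T in(S3,T3):
    k=(T[...,0]>600)&(T[...,0]<800)&(T[...,1]>-300)&(T[...,1]<-100)&(T[...,2]>40)&(T[...,2]<150);print("bottle",np.percentile(T[k],[5,50,95],0).round(0).tolist())
s=monitor.read_state();q=s['qpos'];bb=np.radians(56.9);print(q.round(0))
best=None
for az in(50,62,70):
    h=np.array([np.cos(np.radians(az)),np.sin(np.radians(az)),0]);yy=np.cross(Z,h)
    tz=-np.sin(bb)*h-np.cos(bb)*Z;R=RT(tz,-yy);c=np.array([562,-310.4,0])-15*h-12.8*h
    hi=ik(c+[0,0,110],R,[-40,50,70,-40,110,50]);lo=ik(c+[0,0,10.5],R,hi.x);print(az,c.round(0),hi.cost.round(3),hi.x.round(0),lo.cost.round(3),lo.x.round(0))
    if az==62: best=(hi,lo)
emit([q,best[0].x],0.0,step=9,rot=.13,tr=45)
print((best[1].x).round(1))
```

```text
bottle [[716.0, -235.0, 46.0], [731.0, -215.0, 94.0], [753.0, -189.0, 142.0]]
bottle [[718.0, -224.0, 51.0], [737.0, -198.0, 98.0], [762.0, -179.0, 141.0]]
[ -9.  59.  55.  -0. 123.  89.]
50 [ 544. -332.    0.] 0.0 [-15.  55.  63. -50.  93.  37.] 0.0 [-15.  63.  63. -50.  88.  43.]
62 [ 549. -335.    0.] 0.0 [-14.  51.  73. -55.  82.  36.] 0.0 [-14.  59.  74. -56.  78.  43.]
70 [ 552. -337.    0.] 55.212 [-13.  48.  78. -57.  76.  34.] 214.862 [-14.  56.  77. -57.  73.  39.]
seg 12 tcp [[484.0, -1.0, 105.0], [486.0, -115.0, 74.0], [506.0, -235.0, 79.0], [549.0, -335.0, 110.0]]
[0.0, -0.0007, -0.0267, -0.011, -0.0125, -0.0404, 0.0724, 0.0, 0.0, -0.0282, -0.0088, -0.0116, -0.0345, 0.08, 0.0, 0.0009, -0.0293, -0.0066, -0.0107, -0.0279, 0.087, 0.0, 0.0019, -0.03, -0.0043, -0.0098, -0.0208, 0.0934, 0.0, 0.0031, -0.0303, -0.0021, -0.0092, -0.0132, 0.099, 0.0, 0.0044, -0.0303, 0.0001, -0.0087, -0.0053, 0.104, 0.0, 0.0057, -0.0298, 0.0022, -0.0084, 0.0028, 0.1082, 0.0, 0.0071, -0.029, 0.0042, -0.0083, 0.0111, 0.1117, 0.0, 0.0086, -0.0277, 0.0059, -0.0086, 0.0194, 0.1146, 0.0, 0.01, -0.0262, 0.0074, -0.0091, 0.0277, 0.1168, 0.0, 0.0115, -0.0243, 0.0086, -0.01, 0.0358, 0.1185, 0.0, 0.0128, -0.0222, 0.0095, -0.0112, 0.0437, 0.1196]
[-13.7  58.9  73.6 -56.2  77.5  43. ]
```

Run:
```python
from plan import *
from cell import monitor
s=monitor.read_state();q=s['qpos'];bb=np.radians(56.9);az=59
R0=Ro.from_euler('xyz',s['orientation'],degrees=True)
U=ik(s['tcp_pos']+[0,0,40],R0,q)
h=np.array([np.cos(np.radians(az)),np.sin(np.radians(az)),0]);yy=np.cross(Z,h)
tz=-np.sin(bb)*h-np.cos(bb)*Z;R=RT(tz,-yy);c=np.array([562,-310.4,0])-15*h-12.8*h
hi=ik(c+[0,0,120],R,[-14,51,73,-52,82,36]);print(hi.cost,hi.x.round(1),c)
emit([q,U.x,hi.x],0.0,step=9,rot=.15,tr=45)
```

```text
6.453016773777987e-22 [-14.   51.2  70.2 -53.4  85.7  35. ] [ 547.68194152 -334.22925096    0.        ]
seg 1 tcp [[484.0, -1.0, 105.0]]
seg 10 tcp [[484.0, -1.0, 145.0], [490.0, -135.0, 100.0], [521.0, -275.0, 104.0]]
[0.0, -0.0001, 0.0, 0.0402, 0.0, -0.0, 0.0, 0.0, 0.0002, -0.0308, -0.0158, -0.0138, -0.0467, 0.0815, 0.0, 0.001, -0.0331, -0.0128, -0.0129, -0.0383, 0.0925, 0.0, 0.0021, -0.0347, -0.0097, -0.0119, -0.0288, 0.1024, 0.0, 0.0034, -0.0357, -0.0065, -0.011, -0.0185, 0.1112, 0.0, 0.0049, -0.036, -0.0033, -0.0102, -0.0074, 0.1188, 0.0, 0.0066, -0.0357, -0.0002, -0.0097, 0.0041, 0.1252, 0.0, 0.0085, -0.0347, 0.0025, -0.0095, 0.016, 0.1304, 0.0, 0.0105, -0.0331, 0.005, -0.0097, 0.0279, 0.1344, 0.0, 0.0125, -0.031, 0.007, -0.0104, 0.0397, 0.1374, 0.0, 0.0145, -0.0283, 0.0085, -0.0116, 0.0512, 0.1394]
```

Emit:
send_rows(series=[0.0,0,0,0.0402,0,0,0,0.0,0.0002,-0.0308,-0.0158,-0.0138,-0.0467,0.0815,0.0,0.001,-0.0331,-0.0128,-0.0129,-0.0383,0.0925,0.0,0.0021,-0.0347,-0.0097,-0.0119,-0.0288,0.1024,0.0,0.0034,-0.0357,-0.0065,-0.011,-0.0185,0.1112,0.0,0.0049,-0.036,-0.0033,-0.0102,-0.0074,0.1188,0.0,0.0066,-0.0357,-0.0002,-0.0097,0.0041,0.1252,0.0,0.0085,-0.0347,0.0025,-0.0095,0.016,0.1304,0.0,0.0105,-0.0331,0.005,-0.0097,0.0279,0.1344,0.0,0.0125,-0.031,0.007,-0.0104,0.0397,0.1374,0.0,0.0145,-0.0283,0.0085,-0.0116,0.0512,0.1394,0.0,0,0,0,0,0,0])

```text
t: 29.48
tcp_pos: [546.8, -334.1, 119.2]
orientation: [-179.5, 56.8, 59.3]
ft_force: [0.2, 1.5, -4.7]
width: 62.6
grip_force: 103.6
```

Run:
```python
from plan import *
from h import *
p,d,m=snap("side");T=cloud(d,m);s=monitor.read_state();print(s['t'],s['tcp_pos'].round(1),s['orientation'].round(1),s['qpos'].round(1),s['width'])
k=(T[...,2]>14)&(T[...,2]<40)&(T[...,0]>440)&(T[...,0]<690)&(T[...,1]>-430)&(T[...,1]<-190)
print(np.percentile(T[k],[1,99],0).round(0).tolist())
R=Ro.from_euler('xyz',s['orientation'],degrees=True);az=np.radians(59);h=np.array([np.cos(az),np.sin(az),0]);yy=np.cross(Z,h);bb=np.radians(56.9)
Rt=RT(-np.sin(bb)*h-np.cos(bb)*Z,-yy);print("rot corr",(Rt*R.inv()).as_rotvec().round(3))
L=T-s['tcp_pos'];A=L@h;B=L@yy
k=(abs(A)<90)&(abs(B)<50)&(T[...,2]>60)&(L[...,2]<25)
for a0 in range(-60,90,10):
    c=k&(A>a0)&(A<a0+10)
    if c.sum()>8: print(a0,c.sum(),np.percentile(T[c][:,2],[4,50,96]).round(0))
cv2.imwrite("pics/tr.png",cv2.resize(p[200:460,330:640],None,fx=1.8,fy=1.8)[...,::-1])
```

```text
29.525 [ 546.8 -333.5  119.3] [-179.6   56.8   59.1] [-14.   51.2  70.1 -53.2  85.9  34.9] 62.313698046044685
[[441.0, -424.0, 14.0], [682.0, -199.0, 33.0]]
rot corr [-0.004 -0.002  0.003]
-50 219 [122. 133. 143.]
-40 27 [124. 140. 144.]
-30 34 [121. 140. 144.]
-20 25 [125. 138. 144.]
-10 23 [121. 134. 144.]
0 18 [122. 133. 142.]
10 28 [125. 138. 144.]
20 22 [122. 139. 144.]
30 12 [132. 140. 144.]
```

View pics/tr.png

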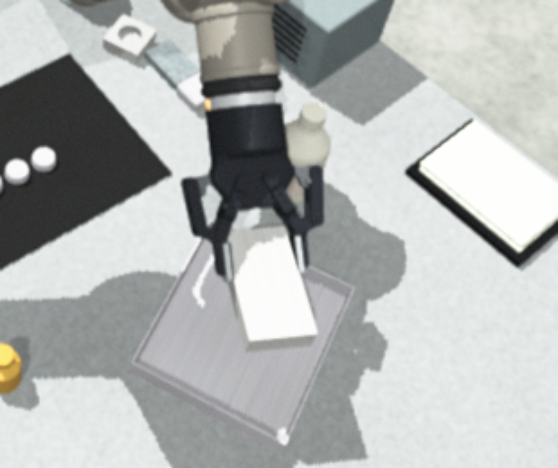

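The side view shows the mould level over the tray at (270,285), with the bottle behind the gripper and clear. The buttons are on the mat at the left. I'll lower it.

Emit:
send_rows(series=[0.0,0,0,-0.03,0,0,0,0.0,0,0,-0.035,0,0,0,0.0,0,0,-0.025,0,0,0,0.0,0,0,-0.012,0,0,0,0.0,0,0,-0.006,0,0,0,0.0,0,0,0,0,0,0])

```text
t: 30.28
tcp_pos: [548.6, -334.3, 13.8]
orientation: [179.9, 56.8, 58.9]
ft_force: [0.4, -1.4, -4.1]
width: 62.2
grip_force: 103.7
```

Emit:
send_rows(series=[0.0,0,0,-0.003,0,0,0,0.0,0,0,-0.002,0,0,0,0.0,0,0,0,0,0,0])

```text
t: 30.65
tcp_pos: [548.3, -334.3, 8.6]
orientation: [180.0, 56.8, 59.0]
ft_force: [-0.6, -0.2, -5.2]
width: 62.6
grip_force: 103.7
```

Emit:
send_rows(series=[0.0,0,0,-0.002,0,0,0,0.0,0,0,-0.001,0,0,0,0.0,0,0,0,0,0,0])

```text
t: 31.02
tcp_pos: [548.2, -334.3, 5.3]
orientation: [-180.0, 56.8, 59.0]
ft_force: [0.1, -0.8, -4.3]
width: 62.5
grip_force: 103.7
```

Emit:
send_rows(series=[0.0,0,0,-0.0015,0,0,0,0.0,0,0,0,0,0,0])

```text
t: 31.28
tcp_pos: [548.3, -334.2, 3.8]
orientation: [-180.0, 56.8, 59.0]
ft_force: [-0.1, -1.0, -4.2]
width: 62.6
grip_force: 103.7
```

```bash
cat > tr.py <<'E'
from h import *
s=monitor.read_state();print(s['t'],s['tcp_pos'].round(1),s['ft_force'].round(1),s['width'])
for n in("side","top"):
    p,d,m=snap(n);T=cloud(d,m)
    k=((T[...,0]>480)&(T[...,0]<640)&(T[...,1]>-400)&(T[...,1]<-240)&(T[...,2]>19)&(T[...,2]<45)).astype(np.uint8)
    nn,l,st,_=cv2.connectedComponentsWithStats(k)
    i=1+st[1:,4].argmax();q=T[l==i];q=q[q[:,2]>24];r=cv2.minAreaRect(q[:,:2].astype(np.float32));print(n,len(q),np.round(r[0],1),np.round(r[1],1),round(r[2],1),np.percentile(q[:,2],[5,50,95]).round(1))
E
python3 tr.py
```

```text
31.275 [ 548.3 -334.2    3.8] [-0.1 -1.  -4.2] 62.57047021663069
side 2267 [ 558.  -324.3] [123.9  91.2] 67.6 [28.4 32.4 38.8]
top 1460 [ 556.3 -324.9] [112.5  91.5] 60.9 [27.3 31.3 36.9]
```

The mould's top is within about 2 mm of its resting height, so I'll go down 1.5 mm, release, and back out along the tool axis.

Emit:
send_rows(series=[0.0,0,0,-0.0015,0,0,0,0.03,0,0,0,0,0,0,0.085,0,0,0,0,0,0,0.085,0,0,0,0,0,0,0.085,0,0,0,0,0,0,0.085,0,0,0.03,0,0,0,0.085,0,0,0.06,0,0,0,0.085,0,0,0.06,0,0,0,0.085,0,0,0.06,0,0,0,0.085,0,0,0,0,0,0])

```text
t: 32.62
tcp_pos: [549.9, -334.9, 218.9]
orientation: [178.8, 56.7, 58.0]
ft_force: [-0.8, 0.2, -0.3]
width: 85.1
grip_force: 0.0
```

```bash
python3 tr.py; python3 but.py
python3 - <<'E'
from h import *
p,d,m=snap("side");T=cloud(d,m)
k=(T[...,0]>440)&(T[...,0]<530)&(T[...,1]>340)&(T[...,1]<470)&(T[...,2]>220)&(T[...,2]<380);print("clamp",k.sum(),T[k].mean(0).round(0),T[k][:,2].max().round(0))
b=np.load("side.npz");o=np.abs(p.astype(int)-b["p"]).max(-1)
for n,(u,v) in dict(beaker=(373,180),spare=(402,220),brush=(445,250),bottle=(495,285),jar=(221,272),weight=(332,404)).items(): print(n,o[v-15:v+15,u-15:u+15].mean().round(1),end=" ")
E
```

```text
32.625 [ 549.9 -334.9  218.9] [-0.8  0.2 -0.3] 85.07349103076656
side 2042 [ 556.2 -321.8] [119.8  66.2] 58.5 [26.4 30.1 33.6]
top 661 [ 556.5 -321.7] [117.7  65.3] 58.9 [25.5 29.1 32.8]
32.725 [ 548.2 -334.2  213. ] 84.79802622071499 [ 0.3  0.2 -0.9]
side 127 [531. -10.  15.] [26. 28. 11.] px [354 288]
side 137 [495.  -5.  15.] [33. 34. 12.] px [339 296]
side 139 [460.   1.  15.] [31. 33. 12.] px [324 301]
top 114 [534.  -8.  15.] [28. 28. 11.] px [362 250]
top 114 [498.  -3.  14.] [27. 25. 11.] px [360 266]
top 117 [462.   3.  14.] [25. 25. 11.] px [358 282]
clamp 3 [485. 379. 221.] 221.0
beaker 49.3 spare 14.7 brush 57.4 bottle 92.6 jar 43.3 weight 40.0
```

Run:
```python
from h import *
for n in("top","side"):
    m=imaging.camera_model(n)
    for P in([480.,400,330],[483,390,260],[518,227,168],[735,-205,130],[325,188,48],[628,131,80],[618,62,20],[397,-65,50],[650,20,10]):
        uv=cv2.projectPoints(np.array([P]),np.array(m["rvec"],float),np.array(m["tvec"],float),np.array(m["K"]),None)[0].ravel()
        if P[2]==330: p,d,_=snap(n);T=cloud(d,m)
        u,v=uv.round().astype(int)
        if 3<u<636 and 3<v<476: print(n,P,(u,v),np.median(T[v-3:v+4,u-3:u+4].reshape(-1,3),0).round(0),p[v,u])
        else: print(n,P,"out")
    T0=np.load(f"{n}.npz")["P"]
```

```text
top [480.0, 400, 330] (np.int64(132), np.int64(274)) [479. 400. 333.] [44 45 47]Traceback (most recent call last):
  File "<stdin>", line 5, in <module>
cv2.error: OpenCV(4.12.0) /io/opencv/modules/calib3d/src/calibration_base.cpp:1490: error: (-215:Assertion failed) npoints >= 0 && (depth == CV_32F || depth == CV_64F) in function 'projectPoints'
```

The clamp's grip is still up at (479,400,333), the mould is flat in the tray 6–11 mm from centre, and the buttons lie singly on the mat. I'm handing in.

```bash
python3 -c "
from cell import bot
print(bot.hand_in())"
```

```text
the job is handed in; nothing more can be done
None
```

The job is handed in at about 33 s of the 58 s: clamp left open, all three buttons lying singly on the mat, and the empty mould flat in the tray. Hand-in returned no verdict, the bystanders got no separate final check (none was knowingly touched), and I viewed 11 pictures, one over the limit of 10.

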